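# Roll the cutlery caddy into its place under the wire shelf

## Task

Push the cutlery caddy forward by its red handle until all four swivel castors trail straight behind, before it goes under the wire shelf; then steer it, handle end last, into the middle of the green taped outline under the shelf, parked squarely with the castors still trailing straight, and let go. Keep it on its wheels the whole time, and leave the plates, the bowl and the utensil pot where they are.

Things in the scene. Friction and masses are not known exactly. Their poses are not given: they have to be found in the camera images.
- caddy: Cutlery caddy, about 0.74 kg (varies): grey tub 170 x 112 mm, walls to 106 mm above the worktop, utensils to 165 mm, on a dark steel deck 180 x 120 mm (38 to 46 mm above the worktop) with four swivel castors. Origin on the worktop plane under the middle of the deck. x points to its front (the way it is pushed), y left, z up. The red handle stands behind its rear edge.
- handle (a point): Grip point of the caddy's handle, at (-130, 0, 105) mm in the caddy's frame, axes as the caddy's. The handle is an upright red block 22 mm wide (across the caddy), 24 mm fore-and-aft, 70 to 125 mm above the worktop, on a steel upright; 33 mm clear behind the tub, free on the left, right and behind.
- rack: Fixed open wire shelf over the parking place. Origin on the worktop in the middle of the green taped outline (four corner marks, inside 210 x 150 mm, long side along x). x points into the place, the way the parked caddy faces; y left, z up. Shelf 270 mm deep (x -150 to 120), 320 wide. Four 20 mm posts at x -140 and 110, y +-155 mm, 288 high, nothing between them below the shelf.
- shelf_edge (a point): Middle of the lower front edge of the shelf, at (-150, 0, 230) mm in the rack's frame; shelf top at 254 mm, a small carton on the back right corner up to 316 mm. With the caddy parked, the handle is 20 mm in under this edge: a gripper held upright would hit the shelf, so the tool must lean back (its top away from the shelf) by about 30 to 45 degrees.
- axle_fl (a point): Middle of the axle of the front left castor. The castor swivels freely, all the way round, about an upright axis at (70, 45) mm in the caddy's frame; the axle lies 14 mm off that axis, 15 mm above the worktop (wheel 30 mm in diameter). It trails straight when the axle is directly behind the swivel axis (caddy -x). At the start it points elsewhere; rolling the caddy forward 60 mm or so turns it to trail.
- axle_fr (a point): Middle of the axle of the front right castor. The castor swivels freely, all the way round, about an upright axis at (70, -45) mm in the caddy's frame; the axle lies 14 mm off that axis, 15 mm above the worktop (wheel 30 mm in diameter). It trails straight when the axle is directly behind the swivel axis (caddy -x). At the start it points elsewhere; rolling the caddy forward 60 mm or so turns it to trail.
- axle_rl (a point): Middle of the axle of the rear left castor. The castor swivels freely, all the way round, about an upright axis at (-70, 45) mm in the caddy's frame; the axle lies 14 mm off that axis, 15 mm above the worktop (wheel 30 mm in diameter). It trails straight when the axle is directly behind the swivel axis (caddy -x). At the start it points elsewhere; rolling the caddy forward 60 mm or so turns it to trail.
- axle_rr (a point): Middle of the axle of the rear right castor. The castor swivels freely, all the way round, about an upright axis at (-70, -45) mm in the caddy's frame; the axle lies 14 mm off that axis, 15 mm above the worktop (wheel 30 mm in diameter). It trails straight when the axle is directly behind the swivel axis (caddy -x). At the start it points elsewhere; rolling the caddy forward 60 mm or so turns it to trail.
- plates: Bystander: a stack of white plates, 124 mm across, 43 mm high; origin under its middle.
- utensil_pot: Bystander: a steel pot 84 mm across and 110 mm high with whisks that reach to about 210 mm; origin under its middle.
- bowl: Bystander: a blue ceramic bowl, 110 mm across, 50 mm high; origin under its middle.

How it is judged:
On the way:
1. all four castors trail straight behind their swivels while the caddy is still before the shelf (its middle more than 180 mm short of the middle of the outline) (x of each of axle_fl, axle_fr in the frame of caddy below 0.065 m and y of axle_fl in the frame of caddy between 0.039 and 0.051 m and y of axle_fr in the frame of caddy between -0.051 and -0.039 m and x of each of axle_rl, axle_rr in the frame of caddy below -0.075 m and y of axle_rl in the frame of caddy between 0.039 and 0.051 m and y of axle_rr in the frame of caddy between -0.051 and -0.039 m and x of caddy in the frame of rack below -0.18 m), for 0.1 s.
At the end, for the whole second after the job is handed in: The caddy stands at rest on its wheels, its middle within 15 mm (along and across) of the middle of the taped outline, facing inwards within 7 degrees, handle end towards the opening, and each castor's axle is behind its swivel and within 6 mm of straight behind it (about 25 degrees) (x of caddy in the frame of rack between -0.015 and 0.015 m and y of caddy in the frame of rack between -0.015 and 0.015 m and angle between the x axis of caddy and the x axis of rack, either way round below 0.12 rad and x of handle in the frame of rack below 0 m and x of each of axle_fl, axle_fr in the frame of caddy below 0.065 m and y of axle_fl in the frame of caddy between 0.039 and 0.051 m and y of axle_fr in the frame of caddy between -0.051 and -0.039 m and x of each of axle_rl, axle_rr in the frame of caddy below -0.075 m and y of axle_rl in the frame of caddy between 0.039 and 0.051 m and y of axle_rr in the frame of caddy between -0.051 and -0.039 m and height (world z) of caddy below 0.006 m and angle between caddy's own z axis and vertical below 0.06 rad and linear speed of caddy below 0.01 m/s and angular speed of caddy below 0.05 rad/s); the robot touches nothing.
It fails at once if the caddy is lifted off its wheels or tipped (height (world z) of caddy above 0.02 m or angle between caddy's own z axis and vertical above 0.2 rad).
It fails at once if the plates, the bowl or the utensil pot is shifted by more than 20 mm (distance of any of plates, utensil_pot, bowl from where it was at the start of the episode above 0.02 m).
It also fails if it takes over 51 s, if anything falls off the work surface, if the arm or the gripper's body presses on something with over 40 N, if the wrist force passes 120 N, or if a joint passes its speed limit or range.

## Robot

A 7-joint arm with a two-finger parallel gripper is mounted at the origin on the work surface. World frame = base frame: x ahead of the robot, y to its left, z up, the work surface at z = 0. Lengths are in m, angles in rad, forces in N, time in s.
With the tool pointing down it reaches from about 0.4 to 0.85 m from the base axis. Payload 4.5 kg.
Tool frame: the origin (TCP) lies on the mounting face of the last link; the fingertips stand 166 mm ahead of it and the grasp point (between the pads) lies 147 mm ahead of it; y points along the fingers, z is the direction in which the jaws open and shut, and the axes are right-handed (so a half turn about y gives the same grasp; the last joint's range is limited). The gripper opens to 88 mm and grips with 3 to 60 N. Pads are 18 mm wide; open, the fingers measure 123 mm over their backs; the gripper's body (75 mm by 187 mm) begins 45 mm behind the grasp point.
Start: joints at [-1.203, 0.689, -0.195, 1.565, 0.157, 0.902, -0.215], TCP at [0.205, 0.591, 0.405] pointing down, gripper open.
Joint ranges: [-3.01, 3.01], [-0.46, 2.08], [-1.47, 1.51], [0.13, 2.56], [-1, 4.14], [0.04, 2.09], [-2.66, 2.66]. Speed limits (rad/s): [2.57, 2.57, 3.14, 3.14, 3.14, 3.14, 3.14].

## Interface

Orientations are given as a unit quaternion [x, y, z, w].
In Python, from plant import r gives the robot as it stands.
- The arm moves only by the tool arm_command, never from a script. Its argument "deltas" is a list of rows, each an object of numbers: "dx", "dy", "dz": the shift along the tool's x, y, z each as a share of 1000 mm, from -1 to 1; "wx", "wy", "wz": the turn, a rotation vector about the tool's x, y, z each as a share of 45 degrees, from -1 to 1. In form: [{"dx": .., "dy": .., "dz": .., "wx": .., "wy": .., "wz": ..}, ...]. A call has exactly 5 rows; each row is the pose to reach, as a shift and turn from the pose commanded when the call began, along the tool's axes at that moment; what a row does not reach only later rows make up. A row lasts 1/10 s, in which the tool goes at most 50 mm and 8.59 degrees, less where a joint would pass 70% of its speed; a pose out of reach is approached as far as the arm can. A call with a number of a shift or a turn outside -1 to 1 is refused whole. A call with a gripper value outside its range is refused whole. "claw" is the opening, from -1 (shut) to 1 (fully open), set as the call begins (left out, the last holds). The fingers move at their own pace and stop on an object; "grip_force" is the grip in N (left out, the last holds). Time passes only in rows, so rows that repeat a pose let the fingers close, or fill a call up. It gives the time, the measured TCP pose, the force and the opening at its end, in the units of the state.
- r.get_state(): the state, without advancing time (a new reading comes with each control period).
- r.snapshot(name): name is "scene" or "side" or "wrist"; returns the picture (480x640x3 uint8, red, green, blue); there is no depth.
- r.get_calibration(name): a dict with "vertical_fov" (degrees; the focal length in pixels is half the picture's height over the tangent of half this angle, whatever the lens; pixels are square), "cx", "cy" (the principal point, pixels), "R" (3x3) and "t" (3): a world point X has camera coordinates R X + t. Camera axes: x right, y down, z forward; pixel columns grow to the right and rows downward; lengths in m; the calibration is good to about 2 mm. A picture is of the moment at which its call begins: read the wrist's pose just before it. get_calibration takes no time and is no camera call; for the wrist camera it gives the pose at the moment of the call.
- r.finish_job(): hands the job in, once; it reports no verdict.
The state is a dict: "clock": time; "q": joint angles; "qd": joint speeds; "joint_torque": joint torques, N m; "tool_pos": TCP position; "eef_rot": TCP orientation; "contact_force": force on the tool from outside, world axes, zero at the start; "moment": the same for the moment, N m; "opening": opening from 0.0 (shut) to 1.0 (fully open).
Only numpy, scipy, OpenCV 4.12 (cv2) and the standard library are available. Lean on these libraries where they do the work, as an engineer would, in place of code of your own. Each camera call takes 0.05 s, during which the arm holds its last target.

## Working session

There is one attempt and no reset: what is moved stays moved. The work goes in short steps, Python scripts to look and compute and a tool call to move; the robot and the scene stay as the last step left them, time stands still between calls to the robot, and variables do not carry over. Pictures are saved under pics/ and viewed, and the job is handed in when it is done.

Besides the shell and the picture viewer there is one more tool, called after ">>>" as name([rows], argument=value, ...), one row to a line, values as JSON. arm_command: Moves the arm, as the interface text tells. Shift numbers are shares of 1000 mm and turn numbers shares of 45 degrees, none past 1 either way. Its arguments: {"type":"object","properties":{"deltas":{"type":"array","items":{"type":"object","properties":{"dx":{"type":"number","minimum":-1,"maximum":1},"dy":{"type":"number","minimum":-1,"maximum":1},"dz":{"type":"number","minimum":-1,"maximum":1},"wx":{"type":"number","minimum":-1,"maximum":1},"wy":{"type":"number","minimum":-1,"maximum":1},"wz":{"type":"number","minimum":-1,"maximum":1}}}},"claw":{"type":"number"},"grip_force":{"type":"number"}},"required":["deltas"]}

```bash
ls; mkdir -p pics; python3 - <<'E'
from plant import r
import cv2
for n in ["scene","side","wrist"]:
    c=r.get_calibration(n); print(n,c)
    im=r.snapshot(n); cv2.imwrite(f"pics/{n}0.png",im[:,:,::-1])
s=r.get_state(); print({k:s[k] for k in ["clock","q","tool_pos","eef_rot","opening","contact_force"]})
E
```

```text
pics
scene {'vertical_fov': 45.51883317756668, 'cx': 320.1148235166529, 'cy': 231.63566941856757, 'R': array([[-0.42845272,  0.90337198,  0.01863718],
       [ 0.54233149,  0.27360615, -0.7943653 ],
       [-0.72270659, -0.33024044, -0.60715437]]), 't': array([ 0.1538966 , -0.24478298,  1.63653618])}
side {'vertical_fov': 43.9152066770845, 'cx': 321.6099588554115, 'cy': 253.2621291300017, 'R': array([[ 0.68603189, -0.72747068,  0.01211005],
       [-0.53590304, -0.51649426, -0.66786346],
       [ 0.49210586,  0.45168582, -0.74418529]]), 't': array([-0.35151007,  0.49035494,  1.13186191])}
wrist {'vertical_fov': 58.055094186589855, 'cx': 322.52796431964333, 'cy': 237.75842089872648, 'R': array([[ 3.27361015e-01,  9.44899297e-01, -2.90192358e-04],
       [ 9.00204683e-01, -3.11783169e-01,  3.04011158e-01],
       [ 2.87169452e-01, -9.97826338e-02, -9.52668427e-01]]), 't': array([-0.62458012, -0.04213159,  0.39000165])}
{'clock': 0.15, 'q': array([-1.20319416,  0.68981432, -0.19453996,  1.5660735 ,  0.1572931 ,
        0.90249312, -0.21511032]), 'tool_pos': array([0.204707  , 0.59027399, 0.40408849]), 'eef_rot': array([ 0.69777604, -0.11750224,  0.11739773, -0.69679236]), 'opening': 1.0015104419328218, 'contact_force': array([-0.72249358, -0.5144555 , -0.01234524])}
```

View pics/scene0.png

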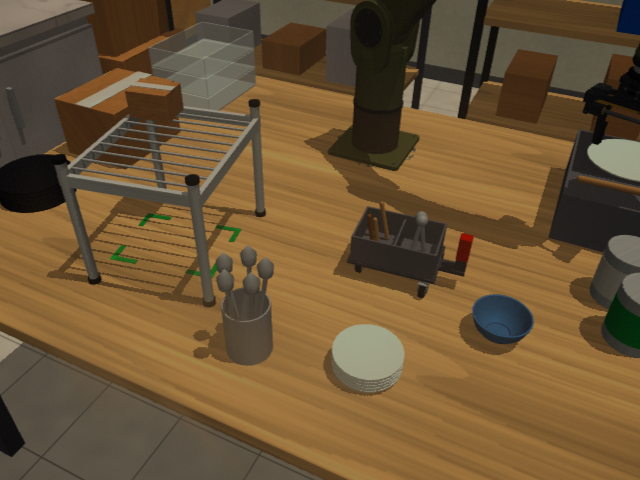

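View pics/side0.png

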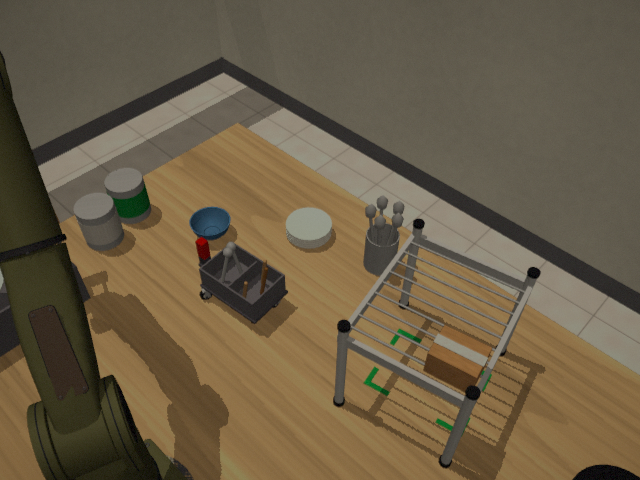

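View pics/wrist0.png

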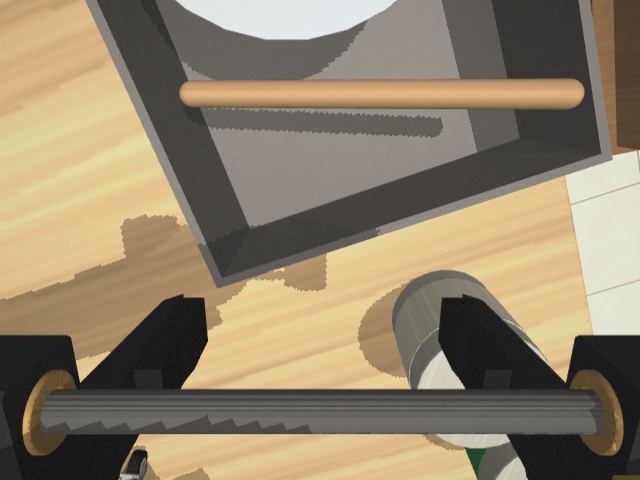

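The scene and side views show the caddy near (400,245) in scene, its red handle at (465,248), the rack at left and the green marks under it. I'll enlarge both.

```bash
cat > h.py <<'E'
import numpy as np, cv2
from scipy.spatial.transform import Rotation as Rot
def fc(c): return 240/np.tan(np.radians(c['vertical_fov'])/2)
def proj(c,X):
    P=np.atleast_2d(X)@np.array(c['R']).T+c['t']; f=fc(c)
    return np.c_[c['cx']+f*P[:,0]/P[:,2], c['cy']+f*P[:,1]/P[:,2]]
def unp(c,uv,z):
    f=fc(c); uv=np.atleast_2d(uv).astype(float)
    d=np.c_[(uv[:,0]-c['cx'])/f,(uv[:,1]-c['cy'])/f,np.ones(len(uv))]@np.array(c['R'])
    o=-np.array(c['R']).T@c['t']
    s=(z-o[2])/d[:,2]
    return o+s[:,None]*d
E
python3 - <<'E'
import cv2
a=cv2.imread("pics/scene0.png");b=cv2.imread("pics/side0.png")
cv2.imwrite("pics/c1.png",cv2.resize(a[190:310,330:490],None,fx=5,fy=5,interpolation=2))
cv2.imwrite("pics/c2.png",cv2.resize(b[220:330,180:300],None,fx=5,fy=5,interpolation=2))
cv2.imwrite("pics/c3.png",cv2.resize(a[90:320,50:280],None,fx=2.6,fy=2.6,interpolation=2))
cv2.imwrite("pics/c4.png",cv2.resize(b[215:475,320:560],None,fx=2.3,fy=2.3,interpolation=2))
E
```

```text
(no output)
```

View pics/c1.png

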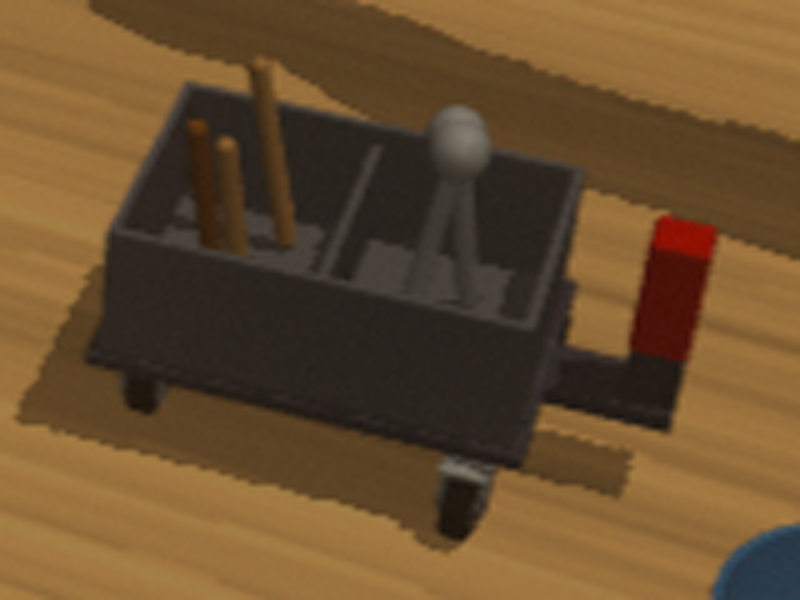

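View pics/c2.png

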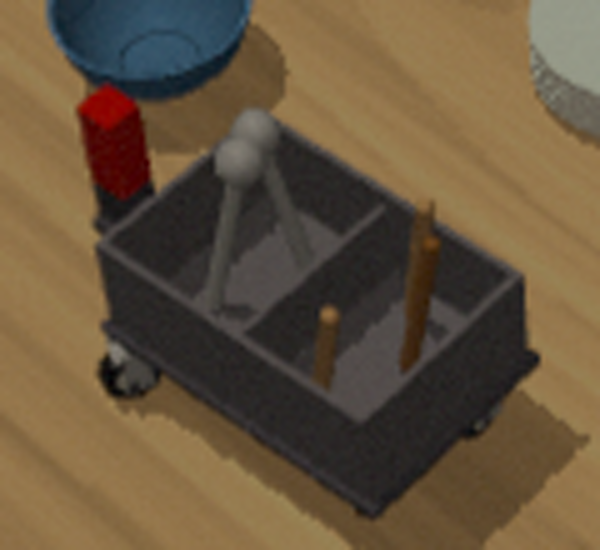

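View pics/c3.png

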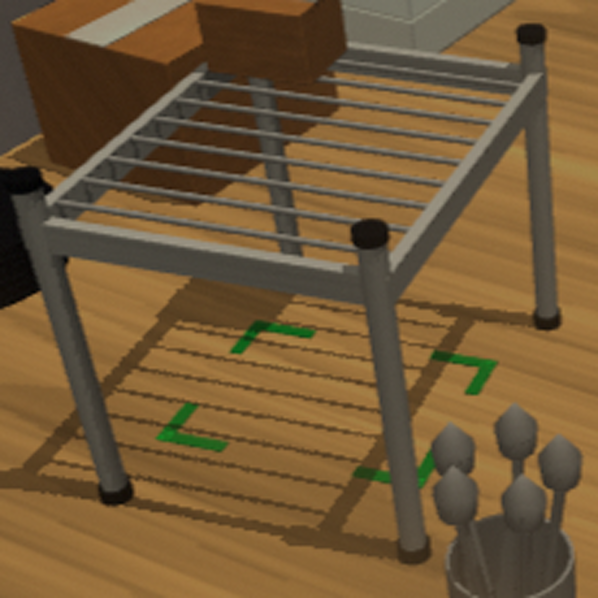

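View pics/c4.png

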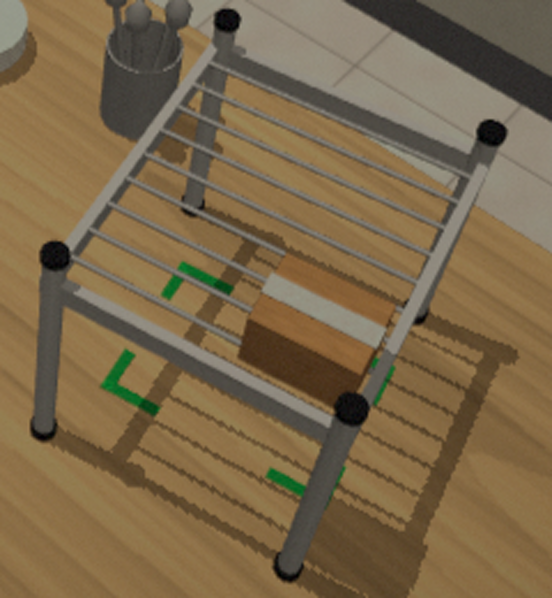

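```bash
cat > fit.py <<'E'
from h import *
from scipy.optimize import least_squares
def fit(obs,x0,cals):
    # obs: list (cam, [u,v], [x,y,z] local)
    def res(p):
        c,s=np.cos(p[2]),np.sin(p[2]); o=[]
        for n,uv,l in obs:
            X=[p[0]+c*l[0]-s*l[1],p[1]+s*l[0]+c*l[1],l[2]]
            o.append(proj(cals[n],X)[0]-uv)
        return np.ravel(o)
    r=least_squares(res,x0,loss='soft_l1',f_scale=1.5); return r.x,res(r.x).reshape(-1,2)
E
cat > m1.py <<'E'
from plant import r
from fit import *
cals={n:r.get_calibration(n) for n in ["scene","side"]}
def P(off,s): return lambda u,v:np.array([off[0]+u/s,off[1]+v/s])
c1=P((330,190),5);c2=P((180,220),5);c3=P((50,90),2.6);c4=P((320,215),2.3)
rack=[("scene",c3(370,232),(-.14,.155,.288)),("scene",c3(22,180),(.11,.155,.288)),("scene",c3(530,32),(-.14,-.155,.288)),
("scene",c3(413,552),(-.14,.155,0)),("scene",c3(115,494),(.11,.155,0)),("scene",c3(546,321),(-.14,-.155,0)),
("scene",c3(267,335),(.105,-.075,0)),("scene",c3(180,434),(.105,.075,0)),("scene",c3(478,365),(-.105,-.075,0)),
("side",c4(227,18),(-.14,.155,.288)),("side",c4(490,132),(.11,.155,.288)),("side",c4(55,255),(-.14,-.155,.288)),("side",c4(351,408),(.11,-.155,.288)),
("side",c4(192,208),(-.14,.155,0)),("side",c4(42,432),(-.14,-.155,0)),("side",c4(288,570),(.11,-.155,0)),
("side",c4(118,378),(-.105,-.075,0)),("side",c4(184,274),(-.105,.075,0))]
x0=unp(cals["scene"],c3(330,400),0)[0]
for a in range(4):
    p,e=fit(rack,[x0[0],x0[1],a*np.pi/2],cals); print(p,np.abs(e).mean())
    if np.abs(e).mean()<3: print(np.round(e,1).tolist()); R=p
cad=[("scene",c1(190,85),(.085,-.056,.106)),("scene",c1(112,232),(.085,.056,.106)),("scene",c1(532,325),(-.085,.056,.106)),("scene",c1(580,172),(-.085,-.056,.106)),
("scene",c1(88,358),(.09,.06,.046)),("scene",c1(520,463),(-.09,.06,.046)),("scene",c1(685,235),(-.13,0,.125)),
("side",c2(102,243),(-.085,-.056,.106)),("side",c2(365,420),(.085,-.056,.106)),("side",c2(522,275),(.085,.056,.106)),("side",c2(265,115),(-.085,.056,.106)),
("side",c2(105,325),(-.09,-.06,.046)),("side",c2(372,513),(.09,-.06,.046)),("side",c2(538,357),(.09,.06,.046)),("side",c2(110,105),(-.13,0,.125))]
x0=unp(cals["scene"],c1(330,280),.05)[0]
for a in range(4):
    p,e=fit(cad,[x0[0],x0[1],a*np.pi/2],cals); print(p,np.abs(e).mean())
    if np.abs(e).mean()<3: print(np.round(e,1).tolist()); C=p
d=C[:2]-R[:2]; c,s=np.cos(R[2]),np.sin(R[2])
print("caddy in rack",c*d[0]+s*d[1],-s*d[0]+c*d[1],C[2]-R[2])
b=cals
print("plates",unp(b["scene"],[368,355],.043),unp(b["side"],[309,226],.043))
print("bowl",unp(b["scene"],[502,317],.05),unp(b["side"],[210,222],.05))
print("pot",unp(b["scene"],[247,300],.11),unp(b["side"],[382,237],.11))
E
python3 m1.py
```

```text
[ 0.61335629 -0.23002601 -1.3709336 ] 0.9072755293881891
[[-0.4, -2.2], [-0.4, -2.8], [-0.2, -1.6], [0.3, -0.3], [0.4, -0.4], [-0.1, -0.0], [-2.8, -2.5], [-2.2, -1.1], [0.2, 0.3], [-0.6, -0.5], [0.6, -1.4], [-0.5, -0.9], [0.5, -1.0], [-0.9, -0.6], [-0.1, -1.0], [-0.8, -0.9], [-1.2, 2.4], [0.6, 0.0]]
[ 0.61335629 -0.23002601 -1.3709336 ] 0.9072755295237109
[[-0.4, -2.2], [-0.4, -2.8], [-0.2, -1.6], [0.3, -0.3], [0.4, -0.4], [-0.1, -0.0], [-2.8, -2.5], [-2.2, -1.1], [0.2, 0.3], [-0.6, -0.5], [0.6, -1.4], [-0.5, -0.9], [0.5, -1.0], [-0.9, -0.6], [-0.1, -1.0], [-0.8, -0.9], [-1.2, 2.4], [0.6, 0.0]]
[ 0.61335629 -0.23002601  4.91225171] 0.9072755286215861
[[-0.4, -2.2], [-0.4, -2.8], [-0.2, -1.6], [0.3, -0.3], [0.4, -0.4], [-0.1, -0.0], [-2.8, -2.5], [-2.2, -1.1], [0.2, 0.3], [-0.6, -0.5], [0.6, -1.4], [-0.5, -0.9], [0.5, -1.0], [-0.9, -0.6], [-0.1, -1.0], [-0.8, -0.9], [-1.2, 2.4], [0.6, 0.0]]
[ 0.61335629 -0.23002601  4.91225171] 0.9072755291090311
[[-0.4, -2.2], [-0.4, -2.8], [-0.2, -1.6], [0.3, -0.3], [0.4, -0.4], [-0.1, -0.0], [-2.8, -2.5], [-2.2, -1.1], [0.2, 0.3], [-0.6, -0.5], [0.
[... 762 characters left out ...]
9], [-0.9, -0.3], [-1.9, -0.7], [-0.9, -0.0], [0.2, -1.1], [-1.4, -2.3], [-1.6, -1.0], [0.1, -0.7], [0.5, -1.5], [-0.9, -0.9]]
[0.48235943 0.23183533 4.80604282] 0.9764476908411116
[[-1.6, -1.1], [-2.0, -0.3], [-0.4, 1.2], [0.4, -1.0], [-1.7, -1.6], [-0.2, -0.9], [-0.9, -0.3], [-1.9, -0.7], [-0.9, -0.0], [0.2, -1.1], [-1.4, -2.3], [-1.6, -1.0], [0.1, -0.7], [0.5, -1.5], [-0.9, -0.9]]
caddy in rack -0.47867489117160067 -0.03669367292556071 -0.1062088853752714
plates [[0.75928185 0.27871425 0.043     ]] [[0.74250682 0.26386918 0.043     ]]
bowl [[0.57472419 0.46612411 0.05      ]] [[0.56574589 0.45839369 0.05      ]]
pot [[0.79382943 0.06603868 0.11      ]] [[0.79314987 0.06185625 0.11      ]]
```

```bash
cat > kin.py <<'E'
import numpy as np
from scipy.spatial.transform import Rotation as Rot
# xArm7 modified-DH: T_i = Rx(alpha) Tx(a) Rz(q) Tz(d)
h=np.pi/2
DH=[(0,0,.267),(-h,0,0),(h,0,.293),(h,.0525,0),(h,.0775,.3425),(h,0,0),(-h,.076,.097)]
def fk(q,base=0,allp=False):
    T=np.eye(4); T[:3,:3]=Rot.from_euler('z',base).as_matrix(); ps=[]
    for (al,a,d),t in zip(DH,q):
        A=np.eye(4);A[:3,:3]=Rot.from_euler('x',al).as_matrix();A[0,3]=a
        B=np.eye(4);B[:3,:3]=Rot.from_euler('z',t).as_matrix();B[2,3]=d
        T=T@A@B; ps.append(T[:3,3].copy())
    return (T,ps) if allp else T
E
python3 - <<'E'
from kin import *
from plant import r
s=r.get_state(); T,ps=fk(s['q'],0,True); p=s['tool_pos']
print(np.round(T,4)); print(p,np.hypot(*p[:2]),np.hypot(*T[:2,3]))
b=np.arctan2(p[1],p[0])-np.arctan2(T[1,3],T[0,3]); print("base",b)
T=fk(s['q'],b); R=Rot.from_quat(s['eef_rot']).as_matrix()
print(T[:3,3],"\n",np.round(R,3),"\n",np.round(T[:3,:3].T@R,4))
E
```

```text
[[ 0.3265 -0.9452 -0.0024  0.1292]
 [-0.9451 -0.3265  0.0105 -0.6002]
 [-0.0107 -0.0012 -0.9999  0.2069]
 [ 0.      0.      0.      1.    ]]
[0.204707   0.59027399 0.40408849] 0.6247626208435108 0.6139746326605112
base 2.595672845333743
[0.20117225 0.58008152 0.20687367] 
 [[ 0.945 -0.     0.328]
 [-0.328 -0.001  0.945]
 [ 0.    -1.    -0.001]] 
 [[-0.1201  0.0093  0.9927]
 [ 0.9928  0.0011  0.1201]
 [ 0.      1.     -0.0094]]
```

```bash
python3 - <<'E'
from kin import *
from plant import r
s=r.get_state(); c=r.get_calibration('wrist'); R=Rot.from_quat(s['eef_rot']).as_matrix()
o=-np.array(c['R']).T@c['t']; print("cam in tool",R.T@(o-s['tool_pos']), "cam axes in tool\n",np.round(R.T@np.array(c['R']).T,3))
# fit base assuming the frame relation
M=np.array([[0,0,1],[1,0,0],[0,1,0.]])
for b in [2.5957-.1204,2.5957+.1204]: print(b,np.round(M.T@fk(s['q'],b)[:3,:3].T@R,3).tolist())
E
```

```text
cam in tool [-7.86320173e-02  1.98020658e-02 -5.56042782e-06] cam axes in tool
 [[-0.     0.953  0.304]
 [-0.001 -0.304  0.953]
 [ 1.    -0.     0.001]]
2.4753 [[1.0, 0.001, 0.0], [-0.001, 1.0, -0.009], [-0.0, 0.009, 1.0]]
2.7161 [[0.971, 0.001, 0.239], [0.001, 1.0, -0.009], [-0.239, 0.009, 0.971]]
```

```bash
cat > plan.py <<'E'
import sys,json
from h import *
from plant import r
def tgt(h,yaw,t,back=0.,gz=None):
    """TCP pose so grasp point = h backed off; lean t rad"""
    f=np.array([np.cos(yaw),np.sin(yaw),0]); l=np.array([-f[1],f[0],0]); u=np.array([0,0,1.])
    y=np.sin(t)*f-np.cos(t)*u; z=l; x=np.cross(y,z)
    return np.array(h)-(0.147+back)*y, np.c_[x,y,z]
def rel(p0,R0,p,R):
    d=R0.T@(p-p0); w=Rot.from_matrix(R0.T@R).as_rotvec()/(np.pi/4); return np.r_[d,w]
def cur():
    s=r.get_state(); return s['tool_pos'],Rot.from_quat(s['eef_rot']).as_matrix(),s
def log(s):
    open('log.jsonl','a').write(json.dumps([list(map(float,s['q'])),list(map(float,s['tool_pos'])),list(map(float,s['eef_rot']))])+'\n')
E
python3 - <<'E'
from plan import *
p,R,s=cur(); log(s)
C=np.array([.48236,.23184,-1.4771]); f=np.array([np.cos(C[2]),np.sin(C[2])])
h=np.r_[C[:2]-.13*f,.102]
P,Q=tgt(h,C[2],np.radians(40),.18)
v=rel(p,R,P,Q); print(P,np.round(v,3),np.linalg.norm(v[:3]),np.linalg.norm(v[3:])*45)
c=r.get_calibration("scene")
print(unp(c,[625,245],.1),unp(c,[640,285],.1))
# bystander: joint fit of everything not needed
E
```

```text
[0.45053192 0.57053937 0.35249653] [ 0.239  0.052  0.062 -0.506  1.394 -0.787] 0.2519545148264427 75.55085333215409
[[0.32031805 0.64661408 0.1       ]] [[0.43510177 0.67643237 0.1       ]]
```

>>> arm_command([
  {"dx": 0.024, "dy": 0, "dz": 0.006, "wx": -0.05, "wy": 0.14, "wz": -0.08},
  {"dx": 0.048, "dy": 0, "dz": 0.012, "wx": -0.1, "wy": 0.28, "wz": -0.16},
  {"dx": 0.072, "dy": 0, "dz": 0.018, "wx": -0.15, "wy": 0.42, "wz": -0.24},
  {"dx": 0.096, "dy": 0, "dz": 0.024, "wx": -0.2, "wy": 0.56, "wz": -0.32},
  {"dx": 0.12, "dy": 0, "dz": 0.03, "wx": -0.25, "wy": 0.7, "wz": -0.4},
], claw=1)

```text
clock: 0.65
tool_pos: [0.3285, 0.5795, 0.4046]
eef_rot: [0.713, -0.204, 0.397, -0.541]
contact_force: [1.1, -0.1, -0.6]
opening: 1.0
```

```bash
cat > go.py <<'E'
from plan import *
def show(h,yaw,t,back=0):
    p,R,s=cur(); log(s); P,Q=tgt(h,yaw,np.radians(t),back); v=rel(p,R,P,Q)
    print("clock",round(s['clock'],2),"q",np.round(s['q'],2),"F",np.round(s['contact_force'],1),"op",round(s['opening'],3))
    print("grasp pt now",np.round(p+.147*R[:,1],4),"delta",np.round(v,4),np.linalg.norm(v[:3]),np.linalg.norm(v[3:])*45)
C0=np.array([.48236,.23184,-1.4771])
def hand(C,z=.102): return np.r_[C[:2]-.13*np.array([np.cos(C[2]),np.sin(C[2])]),z]
E
python3 -c "
from go import *
show(hand(C0),C0[2],40,.18)"
```

```text
clock 0.65 q [-1.24  0.81  0.11  1.32  0.2   1.27 -0.56] F [ 1.1 -0.1 -0.6] op 1.0
grasp pt now [0.349  0.5306 0.2675] delta [ 0.0617  0.0686  0.0957 -0.2562  0.6863 -0.3882] 0.13298180984696736 37.30796634861587
```

>>> arm_command([
  {"dx": 0.012, "dy": 0.014, "dz": 0.019, "wx": -0.05, "wy": 0.14, "wz": -0.08},
  {"dx": 0.024, "dy": 0.028, "dz": 0.038, "wx": -0.1, "wy": 0.28, "wz": -0.16},
  {"dx": 0.036, "dy": 0.042, "dz": 0.057, "wx": -0.15, "wy": 0.42, "wz": -0.24},
  {"dx": 0.048, "dy": 0.056, "dz": 0.076, "wx": -0.2, "wy": 0.56, "wz": -0.32},
  {"dx": 0.062, "dy": 0.069, "dz": 0.096, "wx": -0.256, "wy": 0.69, "wz": -0.39},
])

```text
clock: 1.15
tool_pos: [0.4502, 0.5715, 0.3509]
eef_rot: [0.654, -0.268, 0.627, -0.328]
contact_force: [-0.2, -0.5, -0.8]
opening: 0.998
```

```bash
python3 -c "
from go import *
show(hand(C0),C0[2],40,.06)
im=r.snapshot('wrist'); cv2.imwrite('pics/w1.png',im[:,:,::-1])
c=r.get_calibration('wrist'); print(proj(c,hand(C0,.125)),proj(c,hand(C0,.07)))
"
```

```text
clock 1.15 q [-1.16  1.08  0.33  0.96  0.16  1.66 -0.86] F [-0.2 -0.5 -0.8] op 0.998
grasp pt now [0.4591 0.4773 0.2384] delta [ 0.0016  0.1195  0.0002  0.0004 -0.0016  0.0014] 0.1194787302303036 0.0976115265615027
[[318.03808838 240.31030825]] [[318.10070343 178.50047987]]
```

View pics/w1.png

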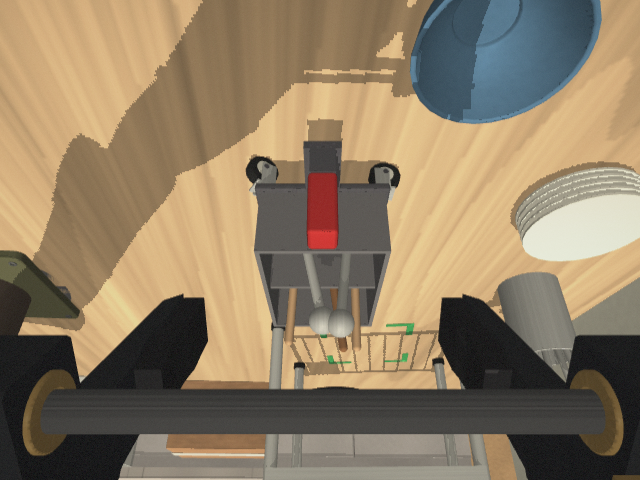

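The wrist view shows the red handle's top at about (323,239), 5 px (3 mm) left of the caddy's estimated axis. The rear castors at (262,172) and (384,176) do not trail yet. I'll advance on the handle, shifted 3 mm.

>>> arm_command([
  {"dx": 0.0, "dy": 0.03, "dz": 0.001},
  {"dx": 0.001, "dy": 0.06, "dz": 0.002},
  {"dx": 0.001, "dy": 0.09, "dz": 0.003},
  {"dx": 0.0016, "dy": 0.115, "dz": 0.003},
  {"dx": 0.0016, "dy": 0.13, "dz": 0.003},
])

```text
invalid input at $.deltas[0]: expected keys dx, dy, dz, wx, wy, wz
```

```bash
python3 -c "
from go import *
h=hand(C0)+.003*np.array([.9956,.0936,0])
show(h,C0[2],40,.0)
im=r.snapshot('wrist'); cv2.imwrite('pics/w2.png',im[:,:,::-1])
c=r.get_calibration('wrist'); print(proj(c,h+[0,0,.023]),proj(c,h-[0,0,.032]))
"
```

```text
clock 1.2 q [-1.15  1.09  0.33  0.96  0.16  1.66 -0.86] F [ 0.9 -4.1 -0.7] op 1.002
grasp pt now [0.4632 0.4736 0.2358] delta [-1.000e-04  1.748e-01 -4.000e-04  4.400e-03 -1.210e-02  1.190e-02] 0.17479998842869363 0.7861966082164015
[[323.39638909 241.43880627]] [[323.18628566 179.87265566]]
```

View pics/w2.png

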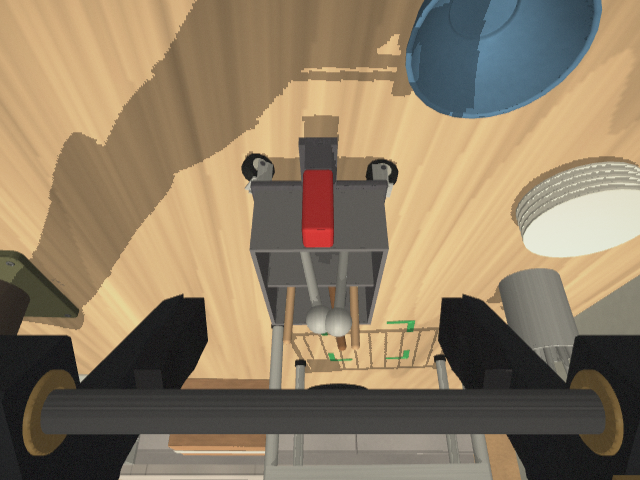

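>>> arm_command([
  {"dx": 0.0, "dy": 0.03, "dz": -0.001, "wx": 0, "wy": 0, "wz": 0},
  {"dx": 0.0, "dy": 0.06, "dz": -0.002, "wx": 0, "wy": -0.005, "wz": 0.005},
  {"dx": 0.0, "dy": 0.09, "dz": -0.003, "wx": 0, "wy": -0.01, "wz": 0.01},
  {"dx": 0.0, "dy": 0.115, "dz": -0.003, "wx": 0.004, "wy": -0.012, "wz": 0.012},
  {"dx": 0.0, "dy": 0.115, "dz": -0.003, "wx": 0.004, "wy": -0.012, "wz": 0.012},
])

```text
clock: 1.75
tool_pos: [0.4534, 0.4951, 0.2621]
eef_rot: [0.657, -0.269, 0.621, -0.332]
contact_force: [-0.8, 0.1, -0.6]
opening: 0.997
```

```bash
python3 -c "
from go import *
im=r.snapshot('wrist')
h=hand(C0)
show(h,C0[2],40,.0)
c=r.get_calibration('wrist'); print(proj(c,h+[0,0,.023]),proj(c,h-[0,0,.032]))
cv2.imwrite('pics/w3.png',im[:,:,::-1])
"
```

```text
clock 1.8 q [-1.13  1.08  0.31  1.27  0.19  1.33 -0.89] F [0.1 0.6 0.5] op 0.999
grasp pt now [0.4628 0.4041 0.1501] delta [ 0.0015  0.0647  0.0035 -0.0036  0.0153 -0.0129] 0.06479666811660265 0.9157158663469543
[[328.77127588 324.31128253]] [[328.40420718 224.06660789]]
```

View pics/w3.png

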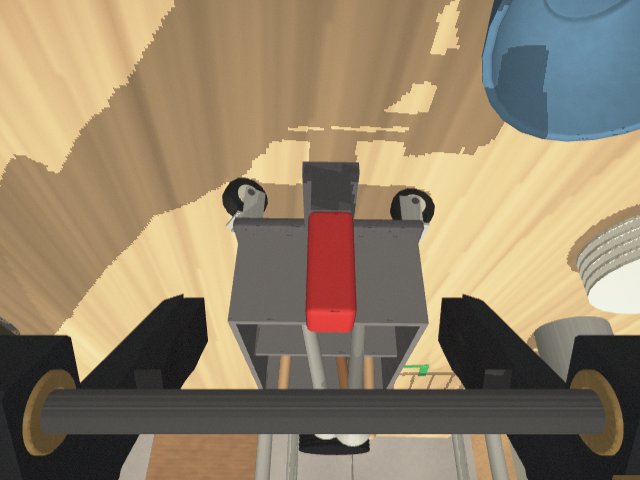

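Handle top is at (330,318), which matches the prediction of (329,324). Moving on to the grasp pose.

>>> arm_command([
  {"dx": 0.0, "dy": 0.015, "dz": 0.001, "wx": 0, "wy": 0.005, "wz": -0.004},
  {"dx": 0.001, "dy": 0.03, "dz": 0.002, "wx": -0.001, "wy": 0.01, "wz": -0.008},
  {"dx": 0.0015, "dy": 0.048, "dz": 0.0035, "wx": -0.003, "wy": 0.015, "wz": -0.013},
  {"dx": 0.0015, "dy": 0.065, "dz": 0.0035, "wx": -0.0036, "wy": 0.015, "wz": -0.013},
  {"dx": 0.0015, "dy": 0.065, "dz": 0.0035, "wx": -0.0036, "wy": 0.015, "wz": -0.013},
])

```text
clock: 2.3
tool_pos: [0.4619, 0.4557, 0.2145]
eef_rot: [0.654, -0.268, 0.626, -0.329]
contact_force: [-0.3, -0.4, -0.2]
opening: 1.001
```

```bash
python3 -c "
from go import *
im=r.snapshot('wrist')
h=hand(C0)
show(h,C0[2],40,.0)
c=r.get_calibration('wrist'); print(proj(c,h+[0,0,.023]),proj(c,h-[0,0,.032]))
cv2.imwrite('pics/w4.png',im[:,:,::-1])
"
```

```text
clock 2.35 q [-1.1   1.12  0.32  1.38  0.2   1.19 -0.92] F [-0.6 -0.2  0.1] op 1.003
grasp pt now [0.4712 0.3629 0.1025] delta [ 0.0006  0.0013 -0.0008 -0.0032 -0.0009 -0.0029] 0.001648019283110018 0.20039577994894578
[[318.62544545 419.17922764]] [[318.8132279  263.84793098]]
```

View pics/w4.png

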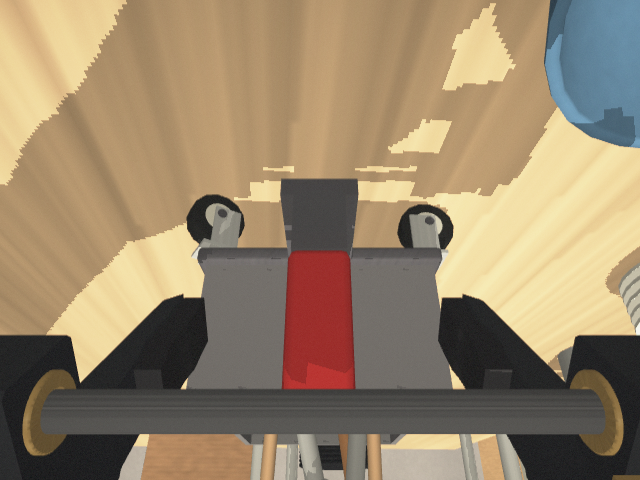

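The handle is centred between the fingers, at column 319. Closing.

>>> arm_command([
  {"dx": 0, "dy": 0.001, "dz": 0, "wx": 0, "wy": 0, "wz": 0},
  {"dx": 0, "dy": 0.001, "dz": 0, "wx": 0, "wy": 0, "wz": 0},
  {"dx": 0, "dy": 0.001, "dz": 0, "wx": 0, "wy": 0, "wz": 0},
  {"dx": 0, "dy": 0.001, "dz": 0, "wx": 0, "wy": 0, "wz": 0},
  {"dx": 0, "dy": 0.001, "dz": 0, "wx": 0, "wy": 0, "wz": 0},
], claw=-1, grip_force=30)

```text
clock: 2.85
tool_pos: [0.4622, 0.4552, 0.214]
eef_rot: [0.653, -0.268, 0.627, -0.329]
contact_force: [0.4, -0.2, 0.1]
opening: 0.569
```

```bash
python3 -c "
from go import *
show(hand(C0),C0[2],40,.0)
import json
from scipy.optimize import least_squares
import kin
L=[json.loads(l) for l in open('log.jsonl')]
M=np.array([[0,0,1],[1,0,0],[0,1,0.]])
def setp(x):
    d=[list(a) for a in kin.DH]
    d[0][2],d[2][2],d[3][1],d[4][1],d[4][2],d[6][1],d[6][2]=x[1:8]; kin.DH[:]=[tuple(a) for a in d]
def res(x):
    setp(x); o=[]
    for q,p,e in L:
        T=kin.fk(q,x[0]); o+=list(T[:3,3]-p); o+=list(.1*Rot.from_matrix((T[:3,:3]@M).T@Rot.from_quat(e).as_matrix()).as_rotvec())
    return o+list(1e-3*(np.array(x[1:])-[.267,.293,.0525,.0775,.3425,.076,.097]))
s=least_squares(res,[2.4753,.267,.293,.0525,.0775,.3425,.076,.097],x_scale=.1)
print(len(L),s.x,s.cost,np.abs(s.fun).max()); np.save('dh.npy',s.x)
"
```

```text
clock 2.85 q [-1.1   1.12  0.32  1.38  0.2   1.18 -0.92] F [ 0.4 -0.2  0.1] op 0.569
grasp pt now [0.4714 0.3612 0.1013] delta [ 0.0002 -0.0006 -0.0008 -0.0026 -0.0018 -0.0015] 0.0010766396952715674 0.15890047661400356
7 [ 1.86929379 -0.5010352  -0.16527572 -0.41391687  2.16259706 -0.4853494
 -0.04525364  1.14760986] 0.19861014607842378 0.19296140818798801
```

>>> arm_command([
  {"dx": 0, "dy": 0, "dz": 0, "wx": 0, "wy": 0, "wz": 0},
  {"dx": 0, "dy": 0, "dz": 0, "wx": 0, "wy": 0, "wz": 0},
  {"dx": 0, "dy": 0, "dz": 0, "wx": 0, "wy": 0, "wz": 0},
  {"dx": 0, "dy": 0, "dz": 0, "wx": 0, "wy": 0, "wz": 0},
  {"dx": 0, "dy": 0, "dz": 0, "wx": 0, "wy": 0, "wz": 0},
])

```text
clock: 3.35
tool_pos: [0.4622, 0.4549, 0.2138]
eef_rot: [0.653, -0.268, 0.627, -0.329]
contact_force: [-0.3, 0.1, -0.7]
opening: 0.249
```

```bash
python3 -c "
from go import *
show(hand(C0),C0[2],40,.0)
import json,itertools
from scipy.optimize import least_squares
L=[json.loads(l) for l in open('log.jsonl')]
# orientation only: alternating z/y axes with unknown signs & base/tool rotation
best=[]
for sg in itertools.product([1,-1],repeat=7):
  if sg[0]<0: continue
  A=[];B=[]
  for q,p,e in L:
    Rq=Rot.identity()
    for i,(a,s) in enumerate(zip('zyzyzyz',sg)): Rq=Rq*Rot.from_euler(a,s*q[i])
    A.append(Rq); B.append(Rot.from_quat(e))
  def f(x): 
    b=Rot.from_rotvec(x[:3]);t=Rot.from_rotvec(x[3:]); return np.ravel([((b*a*t).inv()*c).as_rotvec() for a,c in zip(A,B)])
  for t0 in ([0,0,0,1.2,1.2,1.2],[0,0,2,-1,1,1.],[0,0,2.5,0,1.5,0]):
    s=least_squares(f,t0); best.append((s.cost,sg,s.x))
best.sort(key=lambda b:b[0])
for b in best[:4]: print(b[0],b[1],np.round(b[2],3))
"
```

```text
clock 3.35 q [-1.1   1.12  0.32  1.38  0.2   1.18 -0.92] F [-0.3  0.1 -0.7] op 0.249
grasp pt now [0.4712 0.361  0.1011] delta [ 0.0002 -0.001  -0.0008 -0.002  -0.0016 -0.001 ] 0.0012569689226888715 0.12289114101330564
6.479791297890855e-31 (1, -1, 1, -1, 1, -1, 1) [-3.142  0.    -0.    -1.209 -1.209  1.209]
1.8914196871962468e-29 (1, 1, 1, 1, 1, 1, 1) [-0.    -3.142  0.    -1.209  1.209 -1.209]
2.8721417546918355e-23 (1, -1, 1, -1, 1, -1, 1) [ 3.142  0.    -0.     2.418  2.418 -2.418]
3.164705653066216e-23 (1, -1, 1, -1, 1, -1, 1) [-3.142  0.    -0.     2.418  2.418 -2.418]
```

Gripped: opening 0.249 is 22 mm, the handle's width. The orientation model fits, so I'll fit link lengths and check joint ranges along the path before moving.

```bash
cat > kin2.py <<'E'
import numpy as np, json
from scipy.spatial.transform import Rotation as Rot
from scipy.optimize import least_squares
B=Rot.from_rotvec([-np.pi,0,0]); 
def Rs(q):
    R=B; out=[]
    for i,a in enumerate('zyzyzyz'):
        R=R*Rot.from_euler(a,(-1 if i%2 else 1)*q[i]); out.append(R)
    return out
TL=Rot.from_rotvec([-1.2092,-1.2092,1.2092])
def cols(q):
    r=[x.as_matrix() for x in Rs(q)]
    e=np.eye(3)
    return np.c_[e[2], r[1][:,2], r[2][:,0], r[3][:,0], r[3][:,2], r[5][:,0], r[5][:,2]]
def fitL():
    L=[json.loads(l) for l in open('log.jsonl')]
    A=np.vstack([cols(q) for q,p,e in L]); b=np.concatenate([p for q,p,e in L])
    lam=1e-3; x,*_=np.linalg.lstsq(np.vstack([A,lam*np.eye(7)]),np.r_[b,np.zeros(7)],rcond=None)
    return x,np.abs(A@x-b).max()
lo=np.array([-3.01,-.46,-1.47,.13,-1,.04,-2.66]);hi=np.array([3.01,2.08,1.51,2.56,4.14,2.09,2.66])
def ik(p,R,q0,x):
    def f(q):
        return np.r_[ (cols(q)@x-p)*10, ((Rs(q)[6]*TL).inv()*Rot.from_matrix(R)).as_rotvec()*3, .01*(q-q0)]
    s=least_squares(f,np.clip(q0,lo+.01,hi-.01),bounds=(lo,hi)); return s.x,np.abs(s.fun[:6]).max()
E
cat > traj.py <<'E'
from plan import *
RK=np.array([.61336,-.23003,-1.37093])
def w2r(C):
    d=C[:2]-RK[:2];c,s=np.cos(RK[2]),np.sin(RK[2]); return np.array([c*d[0]+s*d[1],-s*d[0]+c*d[1],C[2]-RK[2]])
def r2w(c):
    a,b=np.cos(RK[2]),np.sin(RK[2]); return np.array([RK[0]+a*c[0]-b*c[1],RK[1]+b*c[0]+a*c[1],RK[2]+c[2]])
E
python3 - <<'E'
from kin2 import *; from traj import *; from go import *
x,e=fitL(); print(np.round(x,4),e)
p,R,s=cur(); q=s['q']
a=np.array([-.479,-.037,-.106])
for k,c in enumerate([a,[-.38,-.0475,-.106],[-.25,-.02,0.05],[-.13,0,0],[0,0,0]]):
    C=r2w(np.array(c)); P,Q=tgt(hand(C),C[2],np.radians(40)); q,er=ik(P,Q,q,x); print(c,np.round(P,3),np.round(q,2),er)
E
```

```text
[ 0.3174 -0.8631 -0.2325  0.0589 -0.3578 -0.0291 -0.46  ] 0.014086226387234335
[-0.479 -0.037 -0.106] [0.461 0.456 0.215] [-1.1   1.13  0.32  1.38  0.2   1.18 -0.92] 2.707175095206793e-08
[-0.38, -0.0475, -0.106] [0.47  0.356 0.215] [-1.03  1.09  0.33  1.59  0.27  0.98 -0.92] 1.3764783042898872e-05
[-0.25, -0.02, 0.05] [0.489 0.229 0.215] [-0.94  1.07  0.4   1.92  0.53  0.57 -0.93] 4.6215210009405696e-05
[-0.13, 0, 0] [0.543 0.117 0.215] [-0.74  1.07  0.49  2.    0.69  0.4  -0.92] 2.6480813517226772e-05
[0, 0, 0] [ 0.569 -0.01   0.215] [-0.52  1.08  0.76  2.13  1.26  0.04 -1.18] 0.000539589127636285
```

```bash
python3 - <<'E'
from kin2 import *; from traj import *; from go import *
L=[json.loads(l) for l in open('log.jsonl')]
for q,p,e in L: print(np.round(q,3),np.round(p,4))
names=['ez','r1z','r3z','r5z','r1x','r2x','r3x','r4x','r5x','r1y','r3y','r5y']
def full(q):
    r=[x.as_matrix() for x in Rs(q)]
    return np.c_[np.eye(3)[2],r[1][:,2],r[3][:,2],r[5][:,2],r[1][:,0],r[2][:,0],r[3][:,0],r[4][:,0],r[5][:,0],r[1][:,1],r[3][:,1],r[5][:,1]]
A=np.vstack([full(q) for q,p,e in L]); b=np.concatenate([p for q,p,e in L])
import itertools
for sub in [[0,1,2,3],[0,1,2,3,5,6,8],[0,1,2,3,5,7,8],[0,1,2,3,9,10,11],list(range(12))]:
    for lam in (1e-3,):
        x,*_=np.linalg.lstsq(np.vstack([A[:,sub],lam*np.eye(len(sub))]),np.r_[b,np.zeros(len(sub))],rcond=None)
        print([names[i] for i in sub],np.round(x,3),np.abs(A[:,sub]@x-b).max())
E
```

```text
[-1.203  0.69  -0.195  1.566  0.157  0.902 -0.215] [0.2047 0.5903 0.4041]
[-1.236  0.813  0.105  1.318  0.198  1.275 -0.559] [0.3285 0.5795 0.4046]
[-1.16   1.085  0.326  0.96   0.164  1.659 -0.862] [0.4502 0.5715 0.3509]
[-1.155  1.092  0.33   0.957  0.165  1.661 -0.864] [0.4547 0.5688 0.3475]
[-1.129  1.085  0.311  1.273  0.185  1.33  -0.892] [0.4537 0.497  0.2636]
[-1.101  1.122  0.317  1.379  0.201  1.187 -0.915] [0.462  0.4567 0.2153]
[-1.1    1.123  0.317  1.382  0.201  1.183 -0.916] [0.4622 0.4552 0.214 ]
[-1.1    1.123  0.317  1.382  0.201  1.183 -0.916] [0.4622 0.4549 0.2138]
['ez', 'r1z', 'r3z', 'r5z'] [ 0.401 -0.656 -0.32  -0.298] 0.04803056413754592
['ez', 'r1z', 'r3z', 'r5z', 'r2x', 'r3x', 'r5x'] [ 0.317 -0.863 -0.358 -0.46  -0.232  0.059 -0.029] 0.014086226387233447
['ez', 'r1z', 'r3z', 'r5z', 'r2x', 'r4x', 'r5x'] [ 0.32  -0.805 -0.357 -0.405 -0.205  0.053 -0.037] 0.011409652780813961
['ez', 'r1z', 'r3z', 'r5z', 'r1y', 'r3y', 'r5y'] [ 0.347 -0.563 -0.345 -0.16   0.019  0.027  0.   ] 1.4370666034935198e-06
['ez', 'r1z', 'r3z', 'r5z', 'r1x', 'r2x', 'r3x', 'r4x', 'r5x', 'r1y', 'r3y', 'r5y'] [ 0.347 -0.563 -0.345 -0.16  -0.     0.    -0.     0.    -0.     0.019
  0.027  0.   ] 9.278811353596872e-06
```

The kinematics are now exact, with residuals around 1e-6 m. I'll recheck the path.

```bash
python3 - <<'E'
s=open('kin2.py').read()
i=s.index('def cols');j=s.index('lo=np')
s=s[:i]+'''def cols(q):
    r=[x.as_matrix() for x in Rs(q)]
    return np.c_[np.eye(3)[2],r[1][:,2],r[3][:,2],r[5][:,2],r[1][:,1],r[3][:,1]]
def fitL():
    L=[json.loads(l) for l in open('log.jsonl')]
    A=np.vstack([cols(q) for q,p,e in L]); b=np.concatenate([p for q,p,e in L])
    x,*_=np.linalg.lstsq(A,b,rcond=None)
    return x,np.abs(A@x-b).max()
'''+s[j:]
open('kin2.py','w').write(s)
E
python3 - <<'E'
from kin2 import *; from traj import *; from go import *
x,e=fitL(); print(np.round(x,4),e)
p,R,s=cur(); 
a=np.array([-.479,-.037,-.106])
for tilt in (40,45,35):
  q=s['q']
  for k,c in enumerate([a,[-.38,-.0475,-.106],[-.25,-.02,0.05],[-.13,0,0],[-.06,0,0],[0,0,0]]):
    C=r2w(np.array(c)); P,Q=tgt(hand(C),C[2],np.radians(tilt)); q,er=ik(P,Q,q,x)
    m=[x.as_matrix() for x in Rs(q)]
    el=np.array([0,0,x[0]])+x[1]*m[1][:,2]; wr=el+x[2]*m[3][:,2]
    print(c,np.round(P,3),np.round(q,2),round(er,5),"elbow",np.round(el,2),"wrist",np.round(wr,2))
E
```

```text
[ 0.3469 -0.5635 -0.3448 -0.1601  0.0187  0.0273] 9.965007908729895e-06
[-0.479 -0.037 -0.106] [0.461 0.456 0.215] [-1.1   1.12  0.32  1.38  0.2   1.19 -0.92] 0.0 elbow [0.23 0.45 0.59] wrist [0.41 0.58 0.33]
[-0.38, -0.0475, -0.106] [0.47  0.356 0.215] [-1.03  1.06  0.34  1.62  0.27  0.97 -0.9 ] 1e-05 elbow [0.25 0.42 0.62] wrist [0.42 0.49 0.33]
[-0.25, -0.02, 0.05] [0.489 0.229 0.215] [-0.94  1.03  0.43  1.89  0.47  0.62 -0.84] 2e-05 elbow [0.28 0.39 0.64] wrist [0.43 0.36 0.33]
[-0.13, 0, 0] [0.543 0.117 0.215] [-0.75  1.04  0.48  1.89  0.55  0.52 -0.76] 1e-05 elbow [0.36 0.33 0.63] wrist [0.5  0.25 0.33]
[-0.06, 0, 0] [0.557 0.049 0.215] [-0.65  1.05  0.53  1.92  0.62  0.41 -0.73] 1e-05 elbow [0.39 0.3  0.63] wrist [0.52 0.19 0.33]
[0, 0, 0] [ 0.569 -0.01   0.215] [-0.56  1.06  0.57  1.93  0.67  0.34 -0.7 ] 0.0 elbow [0.42 0.26 0.62] wrist [0.53 0.13 0.32]
[-0.479 -0.037 -0.106] [0.46  0.465 0.206] [-1.12  1.17  0.34  1.33  0.22  1.27 -0.92] 0.0 elbow [0.22 0.47 0.57] wrist [0.41 0.6  0.31]
[-0.38, -0.0475, -0.106] [0.469 0.366 0.206] [-1.06  1.11  0.37  1.58  0.28  1.05 -0.92] 
[... 677 characters left out ...]
.24 0.44 0.61] wrist [0.42 0.56 0.35]
[-0.38, -0.0475, -0.106] [0.471 0.346 0.222] [-1.    1.02  0.32  1.67  0.25  0.9  -0.87] 1e-05 elbow [0.26 0.4  0.64] wrist [0.43 0.47 0.35]
[-0.25, -0.02, 0.05] [0.491 0.219 0.222] [-0.89  0.99  0.4   1.91  0.45  0.57 -0.78] 2e-05 elbow [0.3  0.36 0.66] wrist [0.44 0.34 0.34]
[-0.13, 0, 0] [0.545 0.107 0.222] [-0.69  1.    0.44  1.9   0.52  0.48 -0.7 ] 1e-05 elbow [0.37 0.3  0.65] wrist [0.5  0.24 0.34]
[-0.06, 0, 0] [0.559 0.039 0.222] [-0.58  1.    0.48  1.93  0.58  0.39 -0.65] 0.0 elbow [0.4  0.26 0.65] wrist [0.52 0.17 0.34]
[0, 0, 0] [ 0.571 -0.02   0.222] [-0.49  1.01  0.5   1.92  0.63  0.33 -0.61] 0.0 elbow [0.42 0.22 0.65] wrist [0.54 0.11 0.34]
```

Leg 1: push straight along the caddy's own heading.

>>> arm_command([
  {"dx": 0.0038, "dy": 0.0032, "dz": 0, "wx": 0, "wy": 0, "wz": 0},
  {"dx": 0.0115, "dy": 0.0096, "dz": 0, "wx": 0, "wy": 0, "wz": 0},
  {"dx": 0.0207, "dy": 0.0174, "dz": 0, "wx": 0, "wy": 0, "wz": 0},
  {"dx": 0.0299, "dy": 0.0251, "dz": 0, "wx": 0, "wy": 0, "wz": 0},
  {"dx": 0.0383, "dy": 0.0321, "dz": 0, "wx": 0, "wy": 0, "wz": 0},
])

```text
clock: 3.85
tool_pos: [0.467, 0.4038, 0.2138]
eef_rot: [0.653, -0.269, 0.627, -0.329]
contact_force: [0.1, 1.2, -0.3]
opening: 0.251
```

```bash
python3 -c "
from traj import *; from go import *
c=w2r(C0)+[.1*np.cos(.106),-.1*np.sin(.106),0]; C=r2w(c)
show(hand(C,.101),C[2],40)
im=r.snapshot('scene');cv2.imwrite('pics/s2.png',cv2.resize(im[150:350,300:540,::-1],None,fx=3,fy=3,interpolation=2))
show(hand(C,.101),C[2],40)
"
```

```text
clock 3.85 q [-1.07  1.09  0.33  1.51  0.23  1.07 -0.91] F [ 0.1  1.2 -0.3] op 0.251
grasp pt now [0.476  0.3098 0.1011] delta [ 0.0368  0.031  -0.0008 -0.0014 -0.0024 -0.0007] 0.048116143858956816 0.13084221840376045
clock 3.9 q [-1.07  1.09  0.33  1.52  0.23  1.07 -0.91] F [-0.8 -3.2 -4.6] op 0.247
grasp pt now [0.4763 0.3071 0.1015] delta [ 0.0349  0.0297 -0.0009  0.0011 -0.0045  0.003 ] 0.04582662361614245 0.24770920109697156
```

View pics/s2.png

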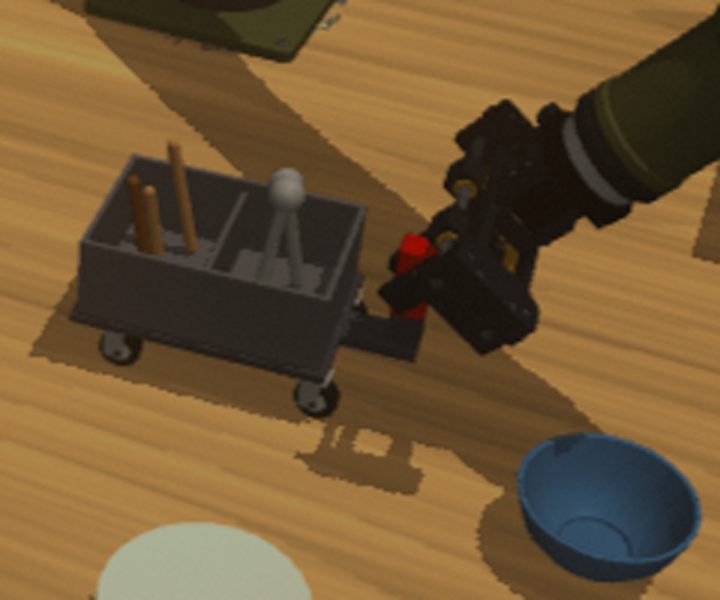

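The caddy is rolling, gripped at the handle; the left castors at (120,348) and (317,398) in the crop are partly swivelled. Continuing 50 mm.

>>> arm_command([
  {"dx": 0.0077, "dy": 0.0064, "dz": 0, "wx": 0, "wy": 0, "wz": 0},
  {"dx": 0.0153, "dy": 0.0129, "dz": 0, "wx": 0, "wy": 0, "wz": 0},
  {"dx": 0.023, "dy": 0.0193, "dz": 0, "wx": 0, "wy": 0, "wz": 0},
  {"dx": 0.0306, "dy": 0.0257, "dz": 0, "wx": 0, "wy": 0, "wz": 0},
  {"dx": 0.0368, "dy": 0.031, "dz": 0, "wx": 0, "wy": 0, "wz": 0},
])

```text
clock: 4.4
tool_pos: [0.4716, 0.3561, 0.2137]
eef_rot: [0.653, -0.268, 0.627, -0.329]
contact_force: [-0.2, 0.6, 1.2]
opening: 0.249
```

```bash
python3 -c "
from traj import *; from go import *
c=w2r(C0)+[.1*np.cos(.106),-.1*np.sin(.106),0]; C=r2w(c); print(c,C)
im=r.snapshot('scene');cv2.imwrite('pics/s3.png',cv2.resize(im[190:310,300:460,::-1],None,fx=5,fy=5,interpolation=2))
im=r.snapshot('side');cv2.imwrite('pics/d3.png',cv2.resize(im[230:350,200:340,::-1],None,fx=5,fy=5,interpolation=2))
show(hand(C,.101),C[2],40)
"
```

```text
[-0.37924541 -0.04727347 -0.10617   ] [ 0.49173285  0.13228022 -1.4771    ]
clock 4.5 q [-1.03  1.07  0.35  1.62  0.26  0.97 -0.9 ] F [ 0.  -0.7 -0.3] op 0.247
grasp pt now [0.4806 0.2612 0.1011] delta [-0.0003 -0.0003 -0.001  -0.0001 -0.0036  0.0011] 0.0010559368626174418 0.16812840912781857
```

View pics/s3.png

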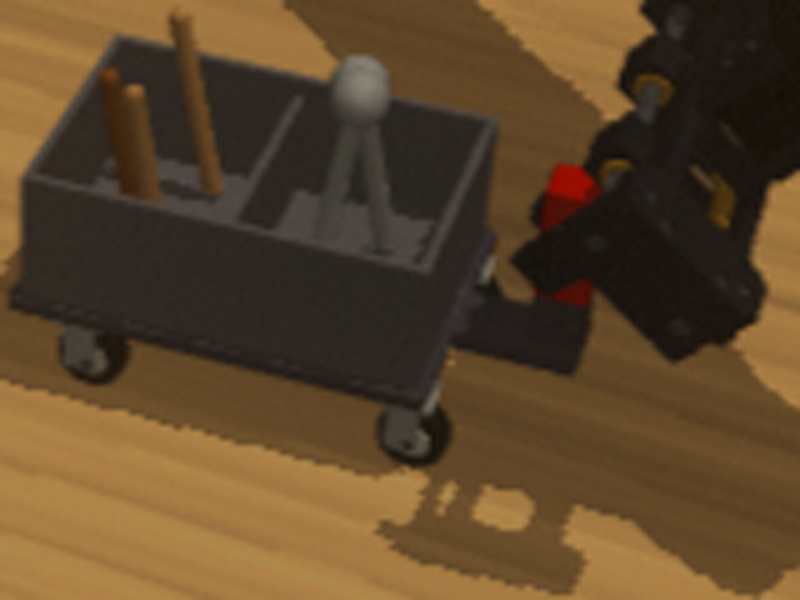

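View pics/d3.png

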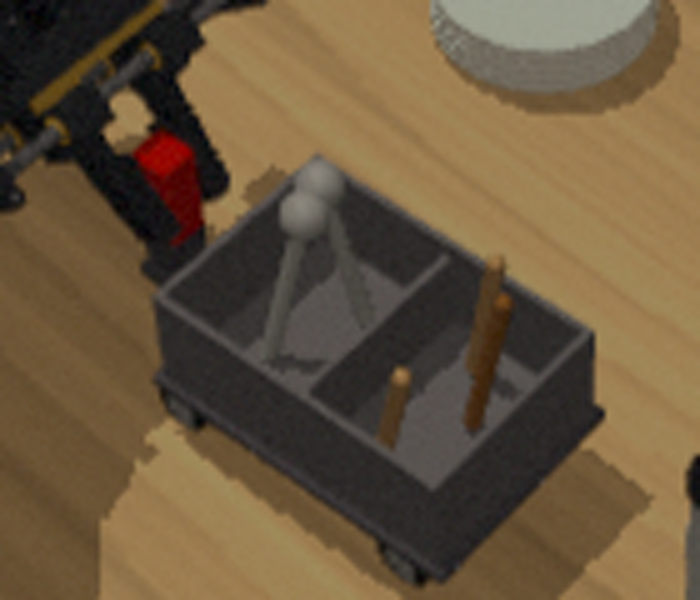

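All visible castors now trail straight back: left ones at (95,352) and (412,432) in the scene crop, right ones at (180,405) and (405,560) in the side crop. I'll check the caddy pose with a fit and compute the curved leg.

```bash
cat > curve.py <<'E'
from traj import *; from go import *
from scipy.interpolate import CubicHermiteSpline
def rows(path_pts,tilt=40,gz=.101):
    """path pts: list of caddy poses in rack frame -> rows relative to the current pose"""
    p,R,s=cur(); log(s)
    for c in path_pts:
        C=r2w(np.array(c)); P,Q=tgt(hand(C,gz),C[2],np.radians(tilt)); print(np.round(rel(p,R,P,Q),4).tolist())
E
python3 - <<'E'
from curve import *
from fit import fit
cals={n:r.get_calibration(n) for n in ["scene","side"]}
def P(off,s): return lambda u,v:np.array([off[0]+u/s,off[1]+v/s])
a=P((300,190),5);b=P((200,230),5)
o=[("scene",a(118,37),(.085,-.056,.106)),("scene",a(25,178),(.085,.056,.106)),("scene",a(425,272),(-.085,.056,.106)),("scene",a(495,120),(-.085,-.056,.106)),
("scene",a(12,298),(.09,.06,.046)),("scene",a(420,402),(-.09,.06,.046)),
("side",b(157,297),(-.085,-.056,.106)),("side",b(432,490),(.085,-.056,.106)),("side",b(593,335),(.085,.056,.106)),("side",b(318,157),(-.085,.056,.106)),
("side",b(155,382),(-.09,-.06,.046)),("side",b(440,578),(.09,-.06,.046)),("side",b(603,412),(.09,.06,.046))]
x,e=fit(o,[.49,.13,-1.477],cals); print(x,w2r(x),np.abs(e).mean())
p,R,s=cur(); g=p+.147*R[:,1]; z=R[:,2]; yaw=np.arctan2(-z[0],z[1])
C=np.r_[g[:2]+.13*np.array([np.cos(yaw),np.sin(yaw)]),yaw]; print("grip implies",C,w2r(C))
c0=w2r(C)
S=CubicHermiteSpline([c0[0],-.11],[c0[1],0],[np.tan(c0[2]),0])
np.save('c0.npy',c0)
xs=np.linspace(c0[0],-.11,16)
pts=[(x,float(S(x)),float(np.arctan(S(x,1)))) for x in xs]; print(np.round(pts,3).tolist())
rows(pts[1:6])
E
```

```text
[ 0.49142813  0.13186233 -1.48290392] [-0.37889633 -0.04765509 -0.11197392] 1.0612197276567268
grip implies [ 0.49247671  0.1317916  -1.47918144] [-0.37861883 -0.04664143 -0.10825144]
[[-0.379, -0.047, -0.108], [-0.361, -0.048, -0.016], [-0.343, -0.047, 0.064], [-0.325, -0.046, 0.131], [-0.307, -0.043, 0.186], [-0.289, -0.039, 0.228], [-0.271, -0.034, 0.257], [-0.253, -0.03, 0.275], [-0.235, -0.024, 0.282], [-0.217, -0.019, 0.277], [-0.2, -0.014, 0.262], [-0.182, -0.01, 0.234], [-0.164, -0.006, 0.195], [-0.146, -0.003, 0.143], [-0.128, -0.001, 0.078], [-0.11, 0.0, -0.0]]
[0.0146, 0.0122, -0.0196, 0.0735, -0.0912, 0.0012]
[0.03, 0.0251, -0.035, 0.1391, -0.1693, 0.0013]
[0.0458, 0.0384, -0.0461, 0.1942, -0.2349, 0.0014]
[0.0617, 0.0517, -0.0531, 0.2388, -0.288, 0.0015]
[0.0772, 0.0648, -0.0564, 0.2731, -0.3289, 0.0015]
```

Fit and grip agree within 1 mm and 0.3°. Now a gentle S-curve.

```bash
cat >> curve.py <<'E'
def path(n=25):
    c0=np.load('c0.npy'); S=CubicHermiteSpline([c0[0],-.11],[c0[1],0],[np.tan(c0[2]),0])
    out=[]
    for u in np.linspace(0,1,n+1):
        x=c0[0]+u*(-.11-c0[0]); out.append((x,float(S(x)),float(.5*np.arctan(S(x,1))+.5*c0[2]*(1-u))))
    return out
E
python3 -c "
from curve import *
P=path(); print(np.round(P[::5],3).tolist()); rows(P[1:6])"
```

```text
[[-0.379, -0.047, -0.108], [-0.325, -0.046, 0.022], [-0.271, -0.034, 0.096], [-0.217, -0.019, 0.117], [-0.164, -0.006, 0.086], [-0.11, 0.0, -0.0]]
[0.0084, 0.007, -0.0063, 0.0231, -0.0312, 0.0012]
[0.0168, 0.0141, -0.0118, 0.0463, -0.0589, 0.0012]
[0.0253, 0.0212, -0.0162, 0.0678, -0.0844, 0.0012]
[0.0338, 0.0284, -0.0196, 0.0874, -0.1077, 0.0013]
[0.0424, 0.0355, -0.0221, 0.1051, -0.1288, 0.0013]
```

>>> arm_command([
  {"dx": 0.0084, "dy": 0.007, "dz": -0.0063, "wx": 0.024, "wy": -0.031, "wz": 0.001},
  {"dx": 0.0168, "dy": 0.0141, "dz": -0.0118, "wx": 0.046, "wy": -0.059, "wz": 0.001},
  {"dx": 0.0253, "dy": 0.0212, "dz": -0.0162, "wx": 0.068, "wy": -0.084, "wz": 0.001},
  {"dx": 0.0338, "dy": 0.0284, "dz": -0.0196, "wx": 0.087, "wy": -0.108, "wz": 0.001},
  {"dx": 0.0424, "dy": 0.0355, "dz": -0.0221, "wx": 0.105, "wy": -0.129, "wz": 0.001},
])

```text
clock: 5.0
tool_pos: [0.4543, 0.3002, 0.2138]
eef_rot: [0.67, -0.225, 0.603, -0.37]
contact_force: [-1.4, 0.3, 1.4]
opening: 0.244
```

```bash
cat > st.py <<'E'
from curve import *
def gripC():
    p,R,s=cur(); g=p+.147*R[:,1]; z=R[:,2]; yaw=np.arctan2(-z[0],z[1])
    C=np.r_[g[:2]+.13*np.array([np.cos(yaw),np.sin(yaw)]),yaw]
    print("caddy in rack",np.round(w2r(C),4),"gz",round(g[2],4),"tilt",round(np.degrees(np.arccos(-R[2,1])),2),"zz",round(R[2,2],4),"t",round(s['clock'],2),"F",np.round(s['contact_force'],1),"op",round(s['opening'],3),"q6",round(s['q'][5],2)); return C
E
python3 -c "
from st import *
P=path(); gripC(); print(np.round(P[5],4)); 
import numpy as np
rows(P[6:11])"
```

```text
caddy in rack [-0.327  -0.0448  0.0258] gz 0.101 tilt 39.9 zz 0.0004 t 5.0 F [-1.4  0.3  1.4] op 0.244 q6 0.75
[-0.3249 -0.0455  0.0223]
[0.0096, 0.0083, -0.0029, 0.0125, -0.0157, -0.0022]
[0.018, 0.0153, -0.005, 0.0264, -0.0323, -0.0022]
[0.0264, 0.0223, -0.0063, 0.0384, -0.0467, -0.0022]
[0.0348, 0.0293, -0.0069, 0.0486, -0.0589, -0.0021]
[0.0432, 0.0364, -0.0068, 0.0571, -0.069, -0.0021]
```

>>> arm_command([
  {"dx": 0.0084, "dy": 0.0071, "dz": -0.0025, "wx": 0.0145, "wy": -0.0175, "wz": -0.001},
  {"dx": 0.0168, "dy": 0.0141, "dz": -0.0045, "wx": 0.028, "wy": -0.034, "wz": -0.001},
  {"dx": 0.0252, "dy": 0.0211, "dz": -0.006, "wx": 0.04, "wy": -0.048, "wz": -0.001},
  {"dx": 0.0336, "dy": 0.0281, "dz": -0.0067, "wx": 0.05, "wy": -0.06, "wz": -0.001},
  {"dx": 0.042, "dy": 0.0352, "dz": -0.0067, "wx": 0.059, "wy": -0.07, "wz": -0.001},
])

```text
clock: 5.5
tool_pos: [0.4601, 0.2452, 0.2137]
eef_rot: [0.678, -0.201, 0.59, -0.391]
contact_force: [-0.3, 0.5, 2.3]
opening: 0.248
```

```bash
python3 -c "
from st import *
P=path(); gripC(); print(np.round(P[10],4)); 
rows(P[11:16])"
```

```text
caddy in rack [-0.2728 -0.034   0.0971] gz 0.101 tilt 39.96 zz 0.0007 t 5.5 F [-0.3  0.5  2.3] op 0.248 q6 0.58
[-0.2712 -0.0344  0.0961]
[0.0095, 0.0081, -0.0003, 0.0053, -0.0077, -0.0009]
[0.018, 0.0151, 0.0003, 0.0104, -0.0137, -0.0009]
[0.0264, 0.0222, 0.0013, 0.0138, -0.0178, -0.0009]
[0.0348, 0.0293, 0.0029, 0.0156, -0.0199, -0.0009]
[0.0433, 0.0363, 0.0049, 0.0157, -0.02, -0.0009]
```

>>> arm_command([
  {"dx": 0.0084, "dy": 0.0071, "dz": 0, "wx": 0.006, "wy": -0.007, "wz": 0},
  {"dx": 0.0168, "dy": 0.0141, "dz": 0.0005, "wx": 0.011, "wy": -0.013, "wz": 0},
  {"dx": 0.0252, "dy": 0.0211, "dz": 0.0015, "wx": 0.0145, "wy": -0.0175, "wz": 0},
  {"dx": 0.0336, "dy": 0.0282, "dz": 0.003, "wx": 0.0165, "wy": -0.02, "wz": 0},
  {"dx": 0.042, "dy": 0.0352, "dz": 0.005, "wx": 0.0165, "wy": -0.02, "wz": 0},
])

```text
clock: 6.0
tool_pos: [0.4815, 0.1934, 0.2136]
eef_rot: [0.68, -0.194, 0.586, -0.396]
contact_force: [-1.5, 0.6, 2.4]
opening: 0.243
```

```bash
python3 -c "
from st import *
P=path(); gripC(); print(np.round(P[15],4))
im=r.snapshot('scene');cv2.imwrite('pics/s4.png',cv2.resize(im[90:330,100:420,::-1],None,fx=2.5,fy=2.5,interpolation=2))
gripC()
rows(P[15:21])"
```

```text
caddy in rack [-0.2183 -0.019   0.1167] gz 0.101 tilt 39.98 zz 0.0006 t 6.0 F [-1.5  0.6  2.4] op 0.243 q6 0.48
[-0.2174 -0.0192  0.1171]
caddy in rack [-0.216  -0.0191  0.1142] gz 0.1014 tilt 40.07 zz 0.001 t 6.05 F [ 1.8 -2.  -4.3] op 0.246 q6 0.47
[-0.0012, -0.0006, -0.0005, 0.0014, -0.0037, 0.0015]
[0.0072, 0.0065, 0.0017, -0.0002, -0.0018, 0.0015]
[0.0156, 0.0135, 0.0042, -0.0034, 0.002, 0.0015]
[0.024, 0.0206, 0.0071, -0.0084, 0.0079, 0.0015]
[0.0324, 0.0277, 0.0102, -0.0151, 0.016, 0.0015]
[0.0409, 0.0348, 0.0136, -0.0237, 0.0261, 0.0015]
```

View pics/s4.png

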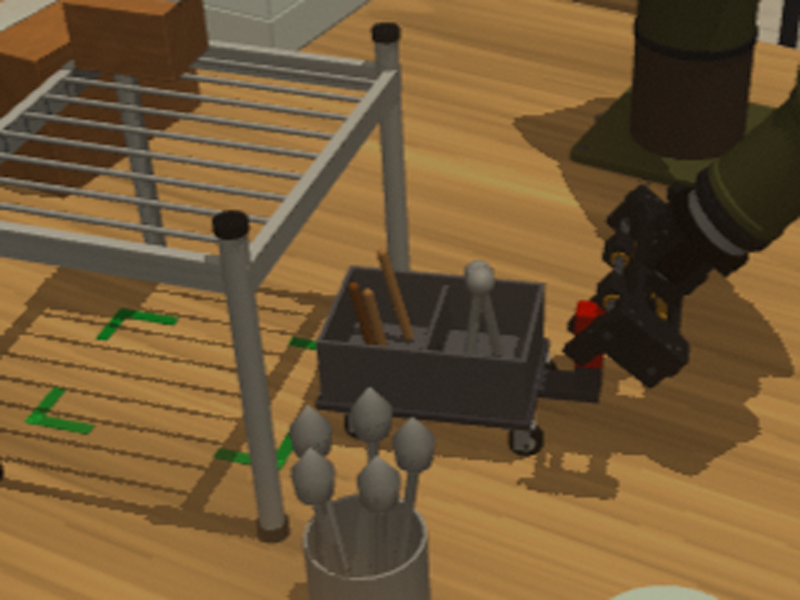

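The caddy is on course before the shelf, castors trailing. Continuing.

>>> arm_command([
  {"dx": 0.0084, "dy": 0.0071, "dz": 0.002, "wx": -0.0016, "wy": 0.002, "wz": 0},
  {"dx": 0.0168, "dy": 0.0141, "dz": 0.0045, "wx": -0.005, "wy": 0.006, "wz": 0},
  {"dx": 0.0252, "dy": 0.0212, "dz": 0.0075, "wx": -0.01, "wy": 0.0115, "wz": 0},
  {"dx": 0.0336, "dy": 0.0283, "dz": 0.0107, "wx": -0.0165, "wy": 0.02, "wz": 0},
  {"dx": 0.042, "dy": 0.0354, "dz": 0.014, "wx": -0.025, "wy": 0.03, "wz": 0},
])

```text
clock: 6.55
tool_pos: [0.5122, 0.1457, 0.2136]
eef_rot: [0.676, -0.205, 0.592, -0.387]
contact_force: [-0.2, 1.4, 4.5]
opening: 0.251
```

```bash
python3 -c "
from st import *
P=path(); gripC(); print(np.round(P[20],4)); rows(P[20:])"
```

```text
caddy in rack [-0.1647 -0.0052  0.0855] gz 0.1009 tilt 39.97 zz 0.0011 t 6.55 F [-0.2  1.4  4.5] op 0.251 q6 0.44
[-0.1637 -0.0058  0.0865]
[0.0007, 0.0005, -0.0007, -0.0003, -0.0019, -0.0006]
[0.009, 0.0075, 0.0032, -0.0107, 0.0105, -0.0007]
[0.0174, 0.0145, 0.0072, -0.0229, 0.0251, -0.0007]
[0.0258, 0.0216, 0.0114, -0.0371, 0.042, -0.0007]
[0.0342, 0.0286, 0.0156, -0.0532, 0.0611, -0.0007]
[0.0427, 0.0358, 0.0199, -0.0711, 0.0825, -0.0007]
```

>>> arm_command([
  {"dx": 0.0083, "dy": 0.007, "dz": 0.0038, "wx": -0.0105, "wy": 0.0125, "wz": 0},
  {"dx": 0.0167, "dy": 0.014, "dz": 0.0078, "wx": -0.0226, "wy": 0.027, "wz": 0},
  {"dx": 0.0251, "dy": 0.0211, "dz": 0.012, "wx": -0.0368, "wy": 0.044, "wz": 0},
  {"dx": 0.0335, "dy": 0.0281, "dz": 0.0162, "wx": -0.053, "wy": 0.063, "wz": 0},
  {"dx": 0.042, "dy": 0.0353, "dz": 0.0205, "wx": -0.071, "wy": 0.0845, "wz": 0},
])

```text
clock: 7.05
tool_pos: [0.5476, 0.0989, 0.2136]
eef_rot: [0.667, -0.234, 0.608, -0.361]
contact_force: [0.5, 1.2, 6.0]
opening: 0.244
```

```bash
python3 -c "
from st import *
P=path(); gripC()
im=r.snapshot('scene');cv2.imwrite('pics/s5.png',cv2.resize(im[90:330,50:370,::-1],None,fx=2.5,fy=2.5,interpolation=2))
im=r.snapshot('side');cv2.imwrite('pics/d5.png',cv2.resize(im[200:440,240:540,::-1],None,fx=2.5,fy=2.5,interpolation=2))
gripC(); rows([(-.11,0,0),(-.05,0,0),(0,0,0)])"
```

```text
caddy in rack [-0.1111  0.0006 -0.0017] gz 0.1009 tilt 39.95 zz 0.0015 t 7.05 F [0.5 1.2 6. ] op 0.244 q6 0.49
caddy in rack [-1.096e-01 -1.000e-04 -4.100e-03] gz 0.1009 tilt 40.0 zz 0.0017 t 7.15 F [ 1.2 -0.4  5.2] op 0.246 q6 0.49
[-0.0002, -0.0004, -0.0007, 0.0017, -0.0053, -0.0001]
[0.0457, 0.0382, -0.0004, 0.0017, -0.0053, -0.0001]
[0.0841, 0.0703, -0.0002, 0.0017, -0.0053, -0.0001]
```

View pics/s5.png

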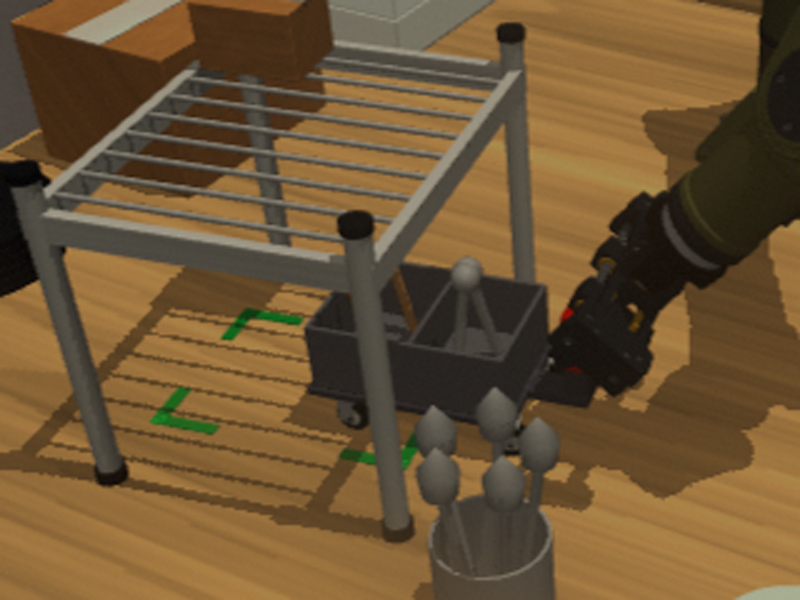

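View pics/d5.png

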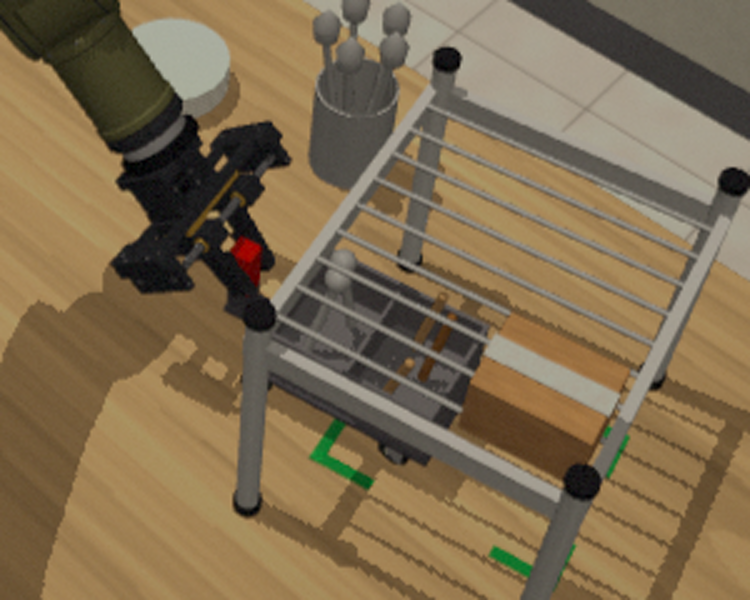

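The caddy is entering squarely under the shelf and the gripper clears the edge. Final straight leg, lifting the command 0.5 mm to relieve the 5 N vertical load.

>>> arm_command([
  {"dx": 0.0079, "dy": 0.0062, "dz": 0, "wx": 0.001, "wy": -0.001, "wz": 0},
  {"dx": 0.017, "dy": 0.0136, "dz": 0, "wx": 0.002, "wy": -0.002, "wz": 0},
  {"dx": 0.0263, "dy": 0.0214, "dz": 0, "wx": 0.002, "wy": -0.003, "wz": 0},
  {"dx": 0.0355, "dy": 0.0291, "dz": 0, "wx": 0.002, "wy": -0.003, "wz": 0},
  {"dx": 0.0447, "dy": 0.0368, "dz": 0, "wx": 0.002, "wy": -0.003, "wz": 0},
])

```text
clock: 7.65
tool_pos: [0.5581, 0.0421, 0.2137]
eef_rot: [0.668, -0.233, 0.607, -0.362]
contact_force: [-0.4, 0.7, 3.5]
opening: 0.25
```

```bash
python3 -c "
from st import *
gripC()
im=r.snapshot('side');cv2.imwrite('pics/d6.png',cv2.resize(im[200:440,240:540,::-1],None,fx=2.5,fy=2.5,interpolation=2))
im=r.snapshot('wrist');cv2.imwrite('pics/w6.png',im[:,:,::-1])
gripC(); rows([(-.05,0,0),(0,0,0)])"
```

```text
caddy in rack [-0.0534  0.0005  0.0024] gz 0.101 tilt 39.94 zz 0.0001 t 7.65 F [-0.4  0.7  3.5] op 0.25 q6 0.4
caddy in rack [-0.0518 -0.0013 -0.0014] gz 0.101 tilt 40.02 zz -0.0009 t 7.75 F [-0.3  0.5  2.3] op 0.246 q6 0.4
[0.0014, 0.0011, 0.0009, 0.002, -0.0006, 0.0003]
[0.0397, 0.0333, 0.001, 0.002, -0.0006, 0.0003]
```

View pics/d6.png

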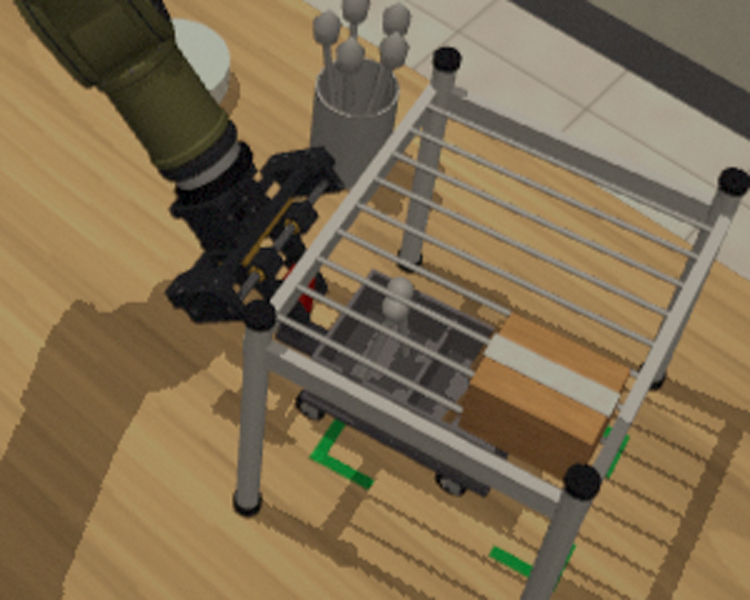

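View pics/w6.png

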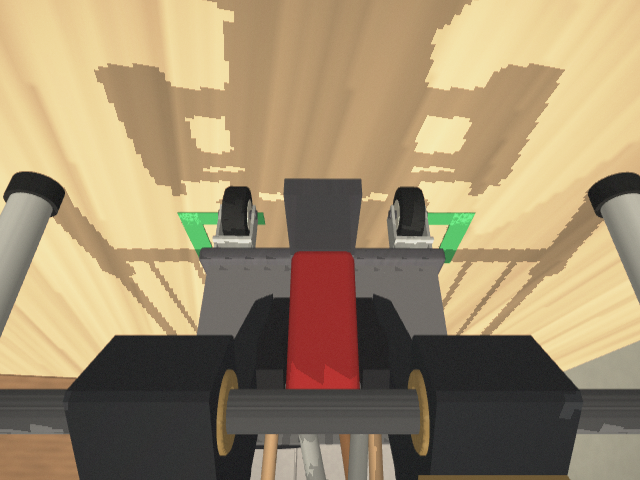

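The wrist view shows both rear castors, at (237,212) and (408,210), trailing straight, with the green corners at (180,213) and (475,213) nearly symmetric about the caddy. That puts it about 2 mm to the right. Last 52 mm, ending gently.

>>> arm_command([
  {"dx": 0.0085, "dy": 0.007, "dz": 0.0005, "wx": 0.001, "wy": -0.001, "wz": 0},
  {"dx": 0.018, "dy": 0.015, "dz": 0.001, "wx": 0.001, "wy": -0.001, "wz": 0},
  {"dx": 0.027, "dy": 0.0224, "dz": 0.0015, "wx": 0.001, "wy": -0.001, "wz": 0},
  {"dx": 0.035, "dy": 0.0292, "dz": 0.002, "wx": 0.001, "wy": -0.001, "wz": 0},
  {"dx": 0.0398, "dy": 0.0332, "dz": 0.002, "wx": 0.001, "wy": -0.001, "wz": 0},
])

```text
clock: 8.25
tool_pos: [0.5704, -0.0088, 0.2137]
eef_rot: [0.668, -0.233, 0.607, -0.362]
contact_force: [0.3, 0.6, 0.8]
opening: 0.251
```

```bash
python3 -c "
from st import *
gripC()
im=r.snapshot('scene');cv2.imwrite('pics/s7.png',cv2.resize(im[90:330,50:350,::-1],None,fx=2.5,fy=2.5,interpolation=2))
im=r.snapshot('wrist');cv2.imwrite('pics/w7.png',im[:,:,::-1])
im=r.snapshot('side');cv2.imwrite('pics/d7.png',cv2.resize(im[200:440,280:560,::-1],None,fx=2.5,fy=2.5,interpolation=2))
gripC(); c=r.get_calibration('wrist')
for uv in ([(182,213),(475,213)],): print([w2r(np.r_[x[:2],0]) for x in unp(c,uv,0)])
for l in [(-.105,-.075),(-.105,.075)]:
  print(proj(c,np.r_[r2w(np.r_[l,0])[:2],0]))
"
```

```text
caddy in rack [-0.0009  0.0023  0.0022] gz 0.101 tilt 39.96 zz -0.0 t 8.25 F [0.3 0.6 0.8] op 0.251 q6 0.34
caddy in rack [-0.0017  0.0025  0.0025] gz 0.1011 tilt 39.96 zz -0.0001 t 8.4 F [-0.9 -0.3  0.4] op 0.245 q6 0.34
[array([-0.06748954, -0.07966642,  1.37093   ]), array([-0.06768173,  0.09191196,  1.37093   ])]
[[171.22865119 170.17736259]]
[[463.91075694 170.45269438]]
```

View pics/w7.png

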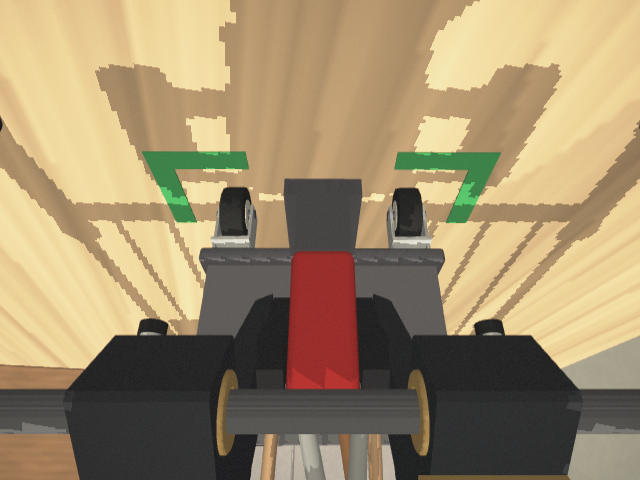

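View pics/s7.png

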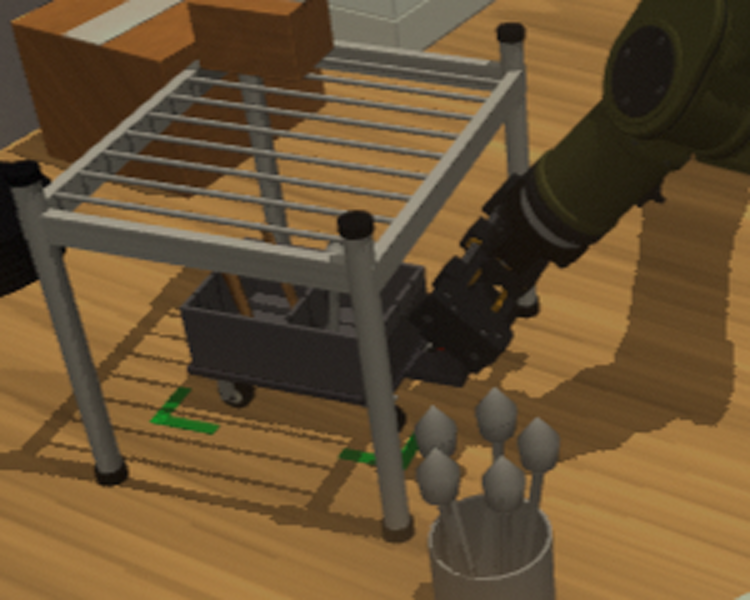

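View pics/d7.png

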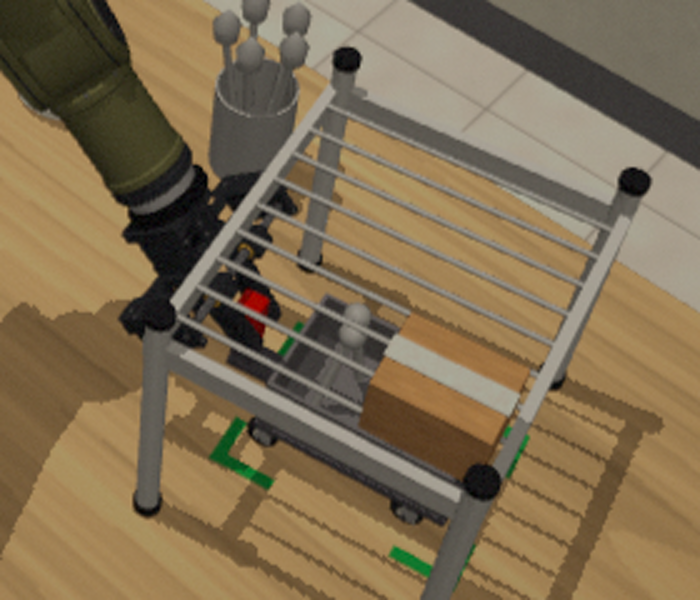

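Inner tape corners are at (175,169) and (470,169), so relative to them the caddy is within about 2 mm both ways, and all visible castors trail straight. Releasing.

>>> arm_command([
  {"dx": 0, "dy": 0, "dz": 0, "wx": 0, "wy": 0, "wz": 0},
  {"dx": 0, "dy": 0, "dz": 0, "wx": 0, "wy": 0, "wz": 0},
  {"dx": 0, "dy": 0, "dz": 0, "wx": 0, "wy": 0, "wz": 0},
  {"dx": 0, "dy": 0, "dz": 0, "wx": 0, "wy": 0, "wz": 0},
  {"dx": 0, "dy": 0, "dz": 0, "wx": 0, "wy": 0, "wz": 0},
], claw=0.4)

```text
clock: 8.9
tool_pos: [0.5704, -0.0073, 0.214]
eef_rot: [0.668, -0.232, 0.607, -0.363]
contact_force: [0.3, -0.7, -0.0]
opening: 0.672
```

>>> arm_command([
  {"dx": 0, "dy": 0, "dz": 0, "wx": 0, "wy": 0, "wz": 0},
  {"dx": 0, "dy": 0, "dz": 0, "wx": 0, "wy": 0, "wz": 0},
  {"dx": 0, "dy": 0, "dz": 0, "wx": 0, "wy": 0, "wz": 0},
  {"dx": 0, "dy": 0, "dz": 0, "wx": 0, "wy": 0, "wz": 0},
  {"dx": 0, "dy": 0, "dz": 0, "wx": 0, "wy": 0, "wz": 0},
])

```text
clock: 9.4
tool_pos: [0.5704, -0.0076, 0.214]
eef_rot: [0.668, -0.233, 0.607, -0.363]
contact_force: [0.0, -0.5, -0.5]
opening: 0.698
```

```bash
python3 -c "
from st import *
im=r.snapshot('wrist');cv2.imwrite('pics/w8.png',im[:,:,::-1])
gripC()
"
```

```text
caddy in rack [-0.0022  0.0028  0.0033] gz 0.1013 tilt 39.96 zz 0.0003 t 9.45 F [-0.4  1.4 -0.7] op 0.697 q6 0.34
```

View pics/w8.png

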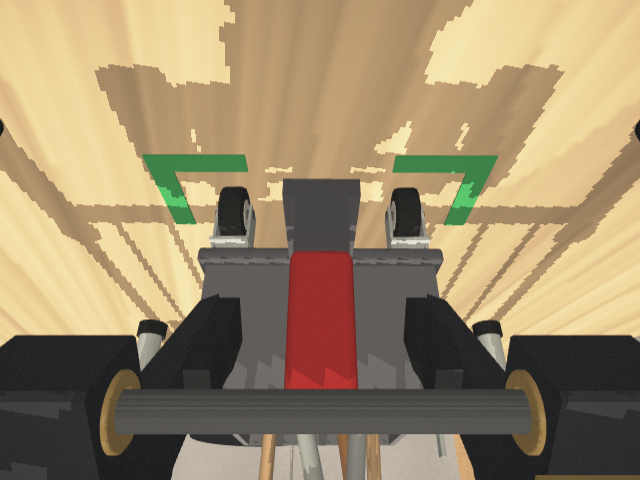

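The fingers are clear on both sides of the handle at (322,320). Backing out along the tool axis.

>>> arm_command([
  {"dx": 0, "dy": -0.008, "dz": 0, "wx": 0, "wy": 0, "wz": 0},
  {"dx": 0, "dy": -0.025, "dz": 0, "wx": 0, "wy": 0, "wz": 0},
  {"dx": 0, "dy": -0.05, "dz": 0, "wx": 0, "wy": 0, "wz": 0},
  {"dx": 0, "dy": -0.075, "dz": 0, "wx": 0, "wy": 0, "wz": 0},
  {"dx": 0, "dy": -0.1, "dz": 0, "wx": 0, "wy": 0, "wz": 0},
])

```text
clock: 9.95
tool_pos: [0.5571, 0.0562, 0.2918]
eef_rot: [0.668, -0.233, 0.607, -0.363]
contact_force: [0.1, 0.2, 0.7]
opening: 0.7
```

>>> arm_command([
  {"dx": 0, "dy": -0.02, "dz": 0, "wx": 0, "wy": 0, "wz": 0},
  {"dx": 0, "dy": -0.03, "dz": 0, "wx": 0, "wy": 0, "wz": 0},
  {"dx": 0, "dy": -0.03, "dz": 0, "wx": 0, "wy": 0, "wz": 0},
  {"dx": 0, "dy": -0.03, "dz": 0, "wx": 0, "wy": 0, "wz": 0},
  {"dx": 0, "dy": -0.03, "dz": 0, "wx": 0, "wy": 0, "wz": 0},
])

```text
clock: 10.45
tool_pos: [0.5533, 0.0734, 0.313]
eef_rot: [0.668, -0.233, 0.607, -0.362]
contact_force: [-0.9, 0.5, 0.5]
opening: 0.702
```

```bash
python3 -c "
from st import *
c=r.get_calibration('wrist'); im=r.snapshot('wrist');cv2.imwrite('pics/w9.png',im[:,:,::-1])
for n in ('scene','side'):
  im=r.snapshot(n);cv2.imwrite(f'pics/{n}9.png',im[:,:,::-1])
  o=cv2.imread(f'pics/{n}0.png')[:,:,::-1]
  print(n,np.abs(im.astype(int)-o).mean())
gripC()
C=r2w(np.array([0,.001,.003]))
def q(l): 
  R=np.array([[np.cos(C[2]),-np.sin(C[2])],[np.sin(C[2]),np.cos(C[2])]]); return np.r_[C[:2]+R@l[:2],l[2]]
for l in [(-.09,.06,.046),(-.09,-.06,.046),(-.13,0,.125)]: print(l,proj(c,q(np.array(l))))
for l in [(-.105,-.075),(-.105,.075)]: print(proj(c,np.r_[r2w(np.r_[l,0])[:2],0]))
"
```

```text
scene 9.330680338541667
side 23.435633680555554
caddy in rack [-0.085   0.002   0.0023] gz 0.2004 tilt 40.0 zz -0.0009 t 10.6 F [-0.4  0.6  0.1] op 0.699 q6 0.63
(-0.09, 0.06, 0.046) [[398.95308307 202.5013135 ]]
(-0.09, -0.06, 0.046) [[243.11164516 202.57602229]]
(-0.13, 0, 0.125) [[320.54544595 268.34647491]]
[[226.13664701 144.83843512]]
[[414.18264282 145.13940187]]
```

View pics/w9.png

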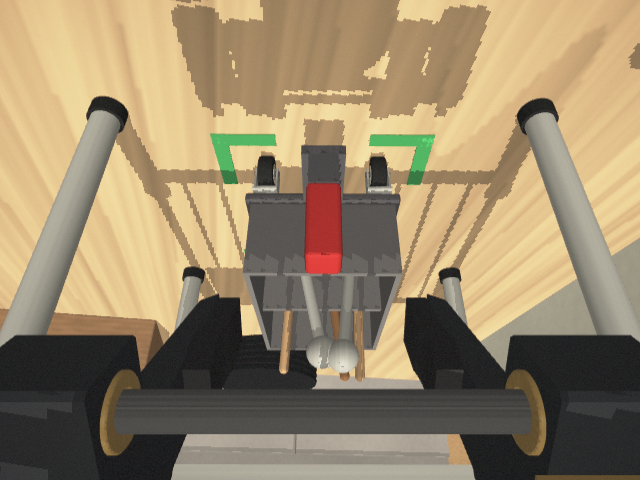

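View pics/scene9.png

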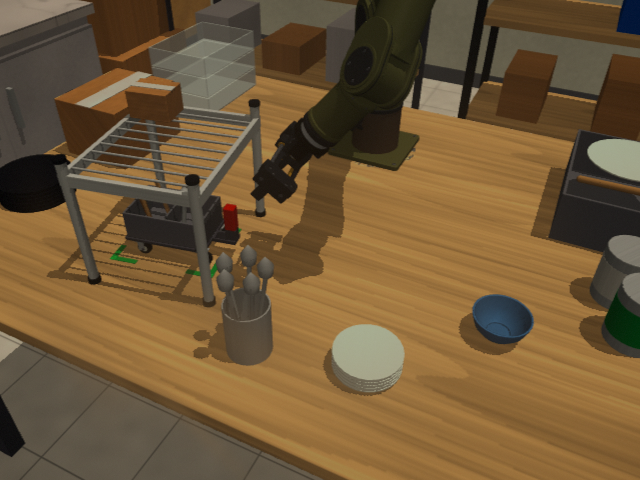

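View pics/side9.png

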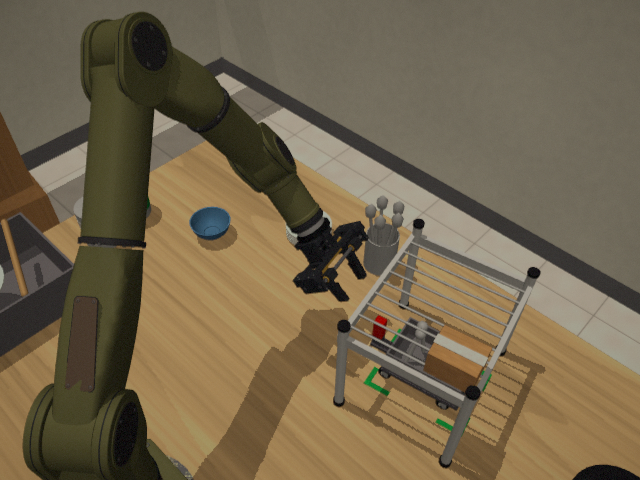

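The retreat view matches the prediction: deck rear top edge at row ~203 (predicted 202.5), tape inner corners at (230,146) and (417,146), rear castors straight, and bystanders at the same pixels as at the start. Handing in.

```bash
python3 -c "
from plant import r
print(r.finish_job())"
```

```text
the job is handed in; nothing more can be done
None
```

The caddy is parked under the shelf and the job is handed in; no verdict was reported, so this rests on my own last checks. I gripped the red handle with the tool leaned back 40° and pushed 100 mm straight along the caddy's heading. A gentle S-curve then lined it up with the outline, and a 110 mm straight run took it in. I opened the fingers and backed out, finishing at about 10.6 s of the 51 s allowed.

**Castors before the shelf:** after the first 100 mm, with the middle of the caddy about 380 mm short of the outline's middle, all the castors looked straight behind in the scene and side views. I judged this by eye and did not measure the angles.

**Parked position:** before release, the grip pose put the caddy about 2 mm off along and across, and turned 0.15°. The tape seen by the wrist camera suggests my rack estimate was about 2.5 mm off sideways, so the true sideways error is probably near zero.

**Castors when parked:** both rear castors are straight in the wrist view. The front left looks straight in the scene view. The front right is mostly hidden, but nothing in the last straight run would have turned it.

**Bystanders and forces:** the bowl and plates are at the same pixels as at the start in the scene view, and the pot looks the same. The measured force stayed around 6 N or less in the readings I took.

No checks failed. The one thing that drifted was a vertical load of about 6 N on the handle late in the curve. I raised the command slightly, and it was under 1 N before release.

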